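# Close the purple bur canister and take off its dust cover

### The job

The purple bur canister goes into the steriliser next: pick up the purple lid set by its black handle and lower it gently onto the canister with the purple bur stand, the two side tabs dropping between the guide pins, until it sits fully home. Then, with the cover fully down, turn the dust cover anticlockwise about 60 degrees to undo its bayonet and lift the cover alone straight off so that steam can get in, leaving the perforated lid seated and undisturbed. Finish still holding the dust cover in the gripper, at least 6 cm above where it sat; leave the red canister, the red lid set and the other things alone.

Things in the scene. Friction and masses are not known exactly. Their poses are not given: they have to be found in the camera images.
- purple_cover_grip (a point): Centre of the black upright fin handle on the purple dust cover (metal cap, 83 mm across, 0.1 kg). Handle 46 mm long along x, 14 thick along y, 24 high: top 12 mm above this point, round hub top (46 mm across) 14 mm below it. 42 mm above the cover's lower edge. While the cover sits down on the perforated lid, this point is 46 mm above the lid's point. z up.
- purple_cover_edge (a point): Centre of the purple cover's lower edge. Cover and lid are joined by a bayonet. At the start it is locked: cover yaw = lid yaw minus 60 degrees. Lifted by the handle, the cover rises 5 mm, then the lid hangs on it in a notch and cannot turn. With the lid supported and the cover fully down (within 2 mm), the cover can turn.
- purple_cover: The purple dust cover; origin at its lower edge's centre, axes as its handle. To free it turn it 60 degrees anticlockwise seen from above (10 either way will do, stops beyond): cover and lid yaw are then equal, the white ribs point at the lid's tabs, and it lifts straight off (clear of the catch after 25 mm). It turns easily; leaning on a stop while lifting can drag the lid along.
- purple_lid_seat (a point): Perforated lid of the purple set: aluminium disc 83 mm across, 4 thick, 0.1 kg, under the dust cover. The point is the centre of the disc's underside, z up; fully home on a canister it coincides with the mouth point. A spigot, 72 mm across with tapered foot, reaches 8 mm below it: into the mouth, or standing on the counter.
- purple_lid: The purple perforated lid; origin at the spigot's foot, 8 mm below its other point, same axes. Two purple tabs 8 mm wide stick out at +y and -y to 51 mm from the axis, beyond the cover's edge; they must drop between the canister's guide pins. A T catch on top (bar 34 mm along y) reaches into the cover's hub.
- purple_canister_mouth (a point): Open steel canister, purple band, purple bur stand inside; loose, about 0.65 kg, 84 mm across, 68 high, mouth 76. The point is the mouth's centre at rim height, z up. At its +y and -y sides are guide brackets: pairs of round-ended pins, 13 mm clear between them, 46 mm from the axis, ending 8 mm above the rim, purple mark below. Half a turn changes nothing.
- red_cover_grip (a point): Handle centre of the red dust cover; same build as the purple one. Leave alone.
- red_lid_seat (a point): Perforated lid of the red lid set, underside of its disc; same build as the purple one. Leave alone.
- red_canister_mouth (a point): Mouth centre of the red canister (red band, red bur stand inside); same build as the purple one. Leave alone.
- tape_blue_mid (a point): Centre of a blue tape roll, 52 mm across, 18 mm high. Bystander.
- dappen_dish_mid (a point): Centre of a small clear glass dish, 31 mm across, 26 mm high. Bystander.
- bur_box_mid (a point): Centre of a small white and green carton, 36 x 48 mm, 22 mm high. Bystander.
Mind the look-alikes: they are no part of the job. Of the things like the purple_cover, leave any that is yellow; of the rest the larger one is meant.

How it is judged (in metres and radians):
On the way, in this order (a step that is already met when the one before it is completed fails the run):
1. the purple lid set is lifted as one by its dust cover, the perforated lid hanging locked under it (contact force between the fingers and purple_cover above 0.5 N and height (world z) of purple_lid_seat above 0.05 m and z of purple_cover_edge in the frame of purple_lid_seat below 0.012 m and angle between the x axis of purple_cover_grip and the x axis of purple_lid_seat, either way round above 0.8 rad and contact force between purple_lid and purple_canister below 0.1 N), for 0.2 s.
2. the lid set, still in hand and still locked, sits home on the purple canister, tabs between the guide pins (z of purple_lid_seat in the frame of purple_canister_mouth between -0.0025 and 0.0025 m and horizontal distance between purple_lid_seat and purple_canister_mouth below 0.0045 m and angle between purple_lid_seat's own z axis and vertical below 0.04 rad and angle between the y axis of purple_lid_seat and the y axis of purple_canister_mouth, either way round below 0.14 rad and contact force between the fingers and purple_cover above 0.5 N and angle between the x axis of purple_cover_grip and the x axis of purple_lid_seat, either way round above 0.75 rad and z of purple_cover_edge in the frame of purple_lid_seat below 0.0065 m), for 0.2 s.
3. the dust cover is turned free while the perforated lid stays seated (z of purple_lid_seat in the frame of purple_canister_mouth between -0.0025 and 0.0025 m and horizontal distance between purple_lid_seat and purple_canister_mouth below 0.0045 m and angle between purple_lid_seat's own z axis and vertical below 0.04 rad and angle between the y axis of purple_lid_seat and the y axis of purple_canister_mouth, either way round below 0.14 rad and angle between the x axis of purple_cover_grip and the x axis of purple_lid_seat, either way round below 0.3 rad), for 0.1 s.
At the end, for the whole second after the job is handed in: Perforated purple lid home on the upright purple canister (2.5 mm in height, 4.5 mm sideways, tabs between pins), canister within 3 cm of its place; purple cover held still, touching nothing else, 5 cm or more above the lid; red canister and lid set within 2 cm of their places (z of purple_lid_seat in the frame of purple_canister_mouth between -0.0025 and 0.0025 m and horizontal distance between purple_lid_seat and purple_canister_mouth below 0.0045 m and angle between purple_lid_seat's own z axis and vertical below 0.04 rad and angle between the y axis of purple_lid_seat and the y axis of purple_canister_mouth, either way round below 0.14 rad and contact force between the fingers and purple_cover above 0.5 N and z of purple_cover_edge in the frame of purple_lid_seat above 0.054 m and linear speed of purple_cover below 0.05 m/s and linear speed of purple_lid below 0.02 m/s and contact force between each of purple_cover, the fingers and purple_lid below 0.1 N and height (world z) of purple_cover_edge above 0.12 m and angle between purple_canister_mouth's own z axis and vertical below 0.03 rad and distance of purple_canister_mouth from where it was at the start of the episode below 0.03 m and distance of each of red_canister_mouth, red_lid_seat, red_cover_grip from where it was at the start of the episode below 0.02 m); the arm keeps its last pose, push and grip.
It fails at once if the dust cover comes off the perforated lid while that lid is not seated on the purple canister, or the lid is pulled out of its seat once the cover is off (distance between purple_cover_edge and purple_lid_seat above 0.022 m and not (z of purple_lid_seat in the frame of purple_canister_mouth between -0.003 and 0.004 m and horizontal distance between purple_lid_seat and purple_canister_mouth below 0.006 m)).
It fails at once if the lid set is pressed or dropped hard onto the perforated lid (over 45 N) (contact force between purple_cover and purple_lid above 45 N).
It fails at once if the purple canister is pushed more than 3 cm away or tipped (distance of purple_canister_mouth from where it was at the start of the episode above 0.03 m or angle between purple_canister_mouth's own z axis and vertical above 0.2 rad).
It fails at once if the red canister or the red lid set is moved by more than 2 cm (distance of any of red_canister_mouth, red_lid_seat, red_cover_grip from where it was at the start of the episode above 0.02 m).
It fails at once if the tape roll, glass dish or carton is moved by more than 2 cm (distance of any of tape_blue_mid, dappen_dish_mid, bur_box_mid from where it was at the start of the episode above 0.02 m).
It also fails if it takes over 51 s, if anything falls off the work surface, if the arm or the gripper's body presses on something with over 40 N, if the wrist force passes 120 N, or if a joint passes its speed limit or range.

### The arm

A 6-joint arm with a two-finger parallel gripper is mounted at the origin on a cart in front of the work surface, level with it; the furniture and walls round the work are solid. World frame = base frame: x ahead of the robot, y to its left, z up, the work surface at z = 0. Lengths are in mm, angles in rad, forces in N, time in s.
With the tool pointing down it reaches from about 325 to 775 mm from the base axis. Payload 5.5 kg.
Tool frame: the origin (TCP) lies at the very end of the fingers, on their centre line; the grasp point (between the pads) lies 19 mm behind it (env.grasp_offset is the distance from the TCP to the grasp point, in mm); z points along the fingers, y is the direction in which the jaws open and shut (so a half turn about z gives the same grasp; the last joint's range is limited). The gripper opens to 85 mm and grips with 20 to 120 N. Pads are 22 mm wide; open, the fingers measure 114 mm over their backs; the gripper's body (76 mm by 85 mm) begins 54 mm behind the grasp point. The pads swing forward as they close: fully open they stand 13 mm farther back than shut.
Start: joints at [-1.345, 0.091, 1.231, -0, 1.82, -0.057], TCP at [167.427, -576.181, 231.275] pointing down, gripper open.
Joint ranges: [-2.87, 2.87], [-0.86, 2.18], [0.17, 2.46], [-1.51, 4.65], [0.06, 2.69], [-2.65, 2.65]. Speed limits (rad/s): [2.57, 2.57, 3.01, 3.14, 3.14, 3.14].

### API

Orientations are given as a unit quaternion [w, x, y, z].
In Python, from station import sense, camera, order, env gives the robot as it stands.
- The arm moves only by the tool arm_command, never from a script. Its argument "steps" is a list of rows, each a list of 3 entries, a list of its own where there are three numbers: the finger opening in m, from 0 to 0.0854, then the shift along the tool's x, y, z in m, then the turn about the tool's z in degrees. In form: [[hand, [x, y, z], turn], ...]. A call has 1 to 20 rows; each row shifts and turns the commanded pose from where the row before left it, along the tool's axes as they then stand; what a row does not reach is not made up. A row lasts 1/10 s, in which the tool goes at most 50 mm and 8.59 degrees, less where a joint would pass 70% of its speed; a pose out of reach is approached as far as the arm can. A call with a gripper value outside its range is refused whole. The fingers move at their own pace and stop on an object; the grip force is fixed at half the most. Time passes only in rows, so rows that do not move let the fingers close. It gives the time, the measured TCP pose, the force and the opening at its end, in the units of the state.
- sense(): the state, without advancing time (a new reading comes with each control period).
- camera(name): name is "side" or "top"; returns a dict with "image" (420x560x3 uint8, red, green, blue), "fx", "fy", "cx", "cy" (pixels), "k1" (the pictures are not rectified: a ray, as slopes to the right and down, at radius r is drawn at 1 + k1 r^2 times it, then the intrinsics apply), "world_from_camera" (4x4, takes a point from camera to world coordinates). Camera axes: x right, y up, looking along -z (the intrinsics and any distortion apply to the point x, -y, -z); pixel columns grow to the right and rows downward; lengths in mm; the calibration is good to about 2 mm. A picture is of the moment at which its call begins. There is no depth.
- order.close_job(): hands the job in, once; it reports no verdict.
The state is a dict: "time_s": time; "joint_positions": joint angles; "dq": joint speeds; "effort": joint torques, N m; "tool_pos": TCP position; "tool_rot": TCP orientation; "wrist_force": force on the tool from outside, world axes, zero at the start; "wrist_torque": the same for the moment, N m; "finger_gap": opening from 0.0 (shut) to 1.0 (fully open).
Only numpy, scipy, OpenCV 4.12 (cv2) and the standard library are available. Lean on these libraries where they do the work, as an engineer would, in place of code of your own. Each camera call takes 0.05 s, during which the arm holds its last target.

## Working session

There is one attempt and no reset: what is moved stays moved. The work goes in short steps, Python scripts to look and compute and a tool call to move; the robot and the scene stay as the last step left them, time stands still between calls to the robot, and variables do not carry over. Pictures are saved under pics/ and viewed, and the job is handed in when it is done.

Besides the shell and the picture viewer there is one more tool, called after "Call:" by a JSON object that holds its "name" and its "arguments". arm_command: Moves the arm, as the interface text tells. Its arguments: {"type":"object","properties":{"steps":{"type":"array","items":{"type":"array"}}},"required":["steps"]}

```bash
ls; mkdir -p pics
python3 - <<'E'
from station import sense, camera, order, env
import cv2, numpy as np
s=sense(); print(s); print([a for a in dir(env) if a[0]!='_'])
for n in ("side","top"):
    c=camera(n); cv2.imwrite(f"pics/{n}0.png",c["image"][:,:,::-1])
    print(n,{k:v for k,v in c.items() if k!="image"})
E
```

```text
pics
{'time_s': 0.0, 'joint_positions': array([-1.34472737e+00,  9.18807817e-02,  1.23188362e+00, -2.25236513e-05,
        1.81982100e+00, -5.66932384e-02]), 'dq': array([-3.74366871e-04, -1.90461544e-04,  1.17492572e-04, -5.91035838e-04,
        8.55398641e-04,  9.44627214e-05]), 'effort': array([-6.35931174e-04, -4.58723545e+01, -4.18031538e+01, -1.02964252e-04,
        1.15768105e-02, -2.81715796e-05]), 'tool_pos': array([ 167.33587274, -575.89321898,  230.13903625]), 'tool_rot': array([-9.91879002e-04,  9.90022227e-01,  1.40907761e-01, -9.51579683e-05]), 'wrist_force': array([ 0.6946859 , -0.45183322,  0.46394514]), 'wrist_torque': array([0.02782189, 0.01043586, 0.01396527]), 'finger_gap': 1.0012848253820033}
['IKError', 'grasp_offset']
side {'fx': 448.5776577703474, 'fy': 448.5776577703474, 'cx': 278.1983661750841, 'cy': 206.24582033375071, 'k1': -0.11804315137557218, 'world_from_camera': array([[-9.66330532e-01,  1.49826502e-01, -2.09182511e-01,
         2.80128223e+02],
       [-2.56629466e-01, -6.20038208e-01,  7.41413473e-01,
         7.85477020e+02],
       [-1.86177626e-02,  7.70132872e-01,  6.37611746e-01,
         7.59543628e+02],
       [ 0.00000000e+00,  0.00000000e+00,  0.00000000e+00,
         1.00000000e+00]])}
top {'fx': 427.3192430306189, 'fy': 427.3192430306189, 'cx': 275.83891776060534, 'cy': 207.61413602706733, 'k1': -0.09944155251197984, 'world_from_camera': array([[-1.96082216e-02,  9.95100416e-01, -9.69055175e-02,
         3.76558756e+02],
       [-9.99595535e-01, -1.75149180e-02,  2.24052115e-02,
         1.22501712e+00],
       [ 2.05981431e-02,  9.73056490e-02,  9.95041370e-01,
         1.22299852e+03],
       [ 0.00000000e+00,  0.00000000e+00,  0.00000000e+00,
         1.00000000e+00]])}
```

View pics/top0.png

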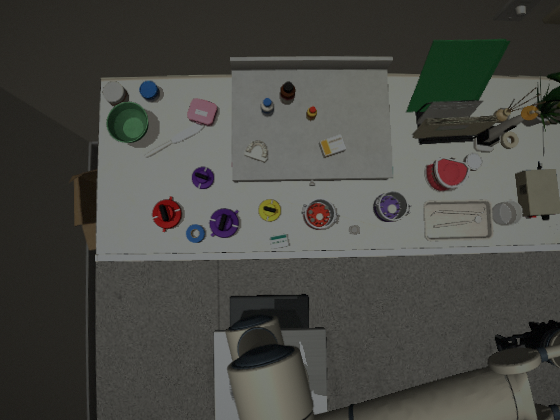

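View pics/side0.png

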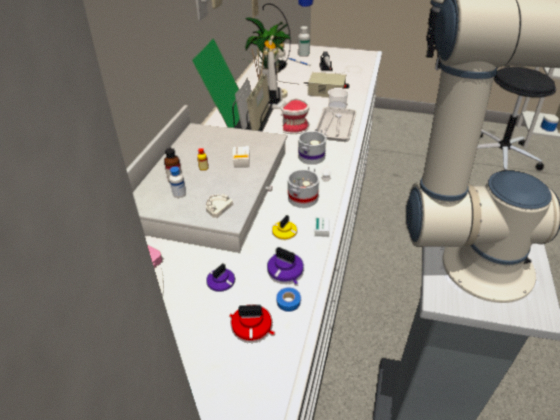

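The top view shows the large purple set at about (224,222), with a small purple look-alike at (203,178). The purple canister is at (391,207), the red canister at (319,214) and the red set at (167,213). I'll zoom in next.

```bash
cat > h.py <<'E'
import numpy as np, cv2
from station import sense,camera
def proj(c,P):
    P=np.atleast_2d(P).astype(float); T=np.linalg.inv(c["world_from_camera"])
    q=P@T[:3,:3].T+T[:3,3]; s=np.c_[q[:,0]/-q[:,2],-q[:,1]/-q[:,2]]
    s=s*(1+c["k1"]*(s**2).sum(1,keepdims=True))
    return np.c_[c["cx"]+c["fx"]*s[:,0],c["cy"]+c["fy"]*s[:,1]]
def ray(c,uv):
    d=(np.array(uv,float)-[c["cx"],c["cy"]])/[c["fx"],c["fy"]]; s=d.copy()
    for _ in range(20): s=d/(1+c["k1"]*(s@s))
    W=c["world_from_camera"]; v=W[:3,:3]@np.array([s[0],-s[1],-1]); return W[:3,3],v/np.linalg.norm(v)
def atz(c,uv,z):
    o,v=ray(c,uv); return o+v*(z-o[2])/v[2]
def tri(c1,u1,c2,u2):
    A=np.zeros((3,3));b=np.zeros(3);R=[ray(c1,u1),ray(c2,u2)]
    for o,v in R: M=np.eye(3)-np.outer(v,v);A+=M;b+=M@o
    p=np.linalg.solve(A,b); return p,[np.linalg.norm(np.cross(p-o,v)) for o,v in R]
def crop(c,u,v,w,h,f,name):
    im=np.clip(c["image"][v:v+h,u:u+w,::-1].astype(float)*1.5,0,255).astype(np.uint8)
    cv2.imwrite(name,cv2.resize(im,None,fx=f,fy=f,interpolation=cv2.INTER_CUBIC))
E
python3 - <<'E'
from h import *
t=camera("top");s=camera("side")
crop(t,194,192,60,60,10,"pics/t_lid.png");crop(t,361,177,60,60,10,"pics/t_can.png")
crop(s,255,235,60,60,10,"pics/s_lid.png");crop(s,282,116,60,60,10,"pics/s_can.png")
a=np.hstack([np.vstack([cv2.imread(f"pics/t_{n}.png") ,cv2.imread(f"pics/s_{n}.png")]) for n in("lid","can")])
E
```

```text
(no output)
```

View pics/t_lid.png

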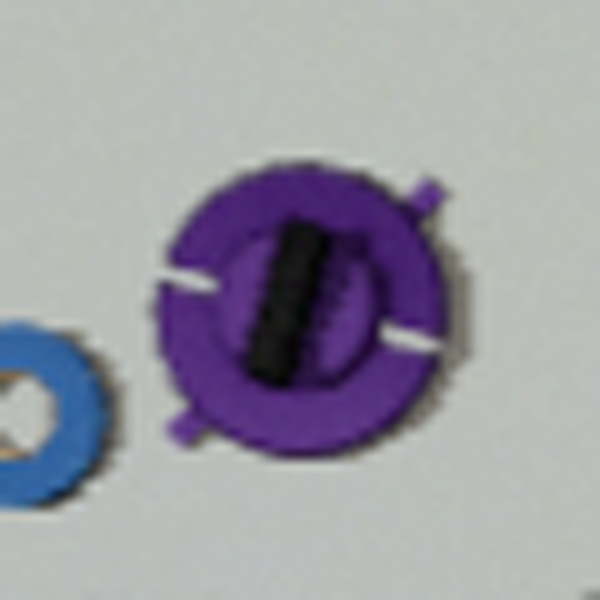

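View pics/t_can.png

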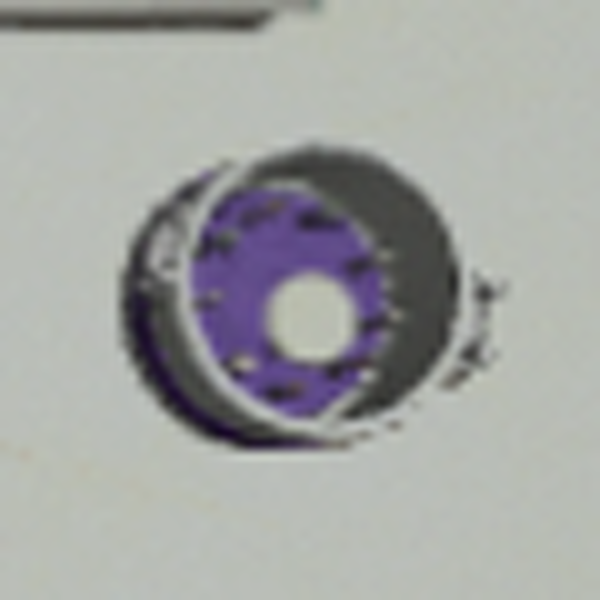

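View pics/s_lid.png

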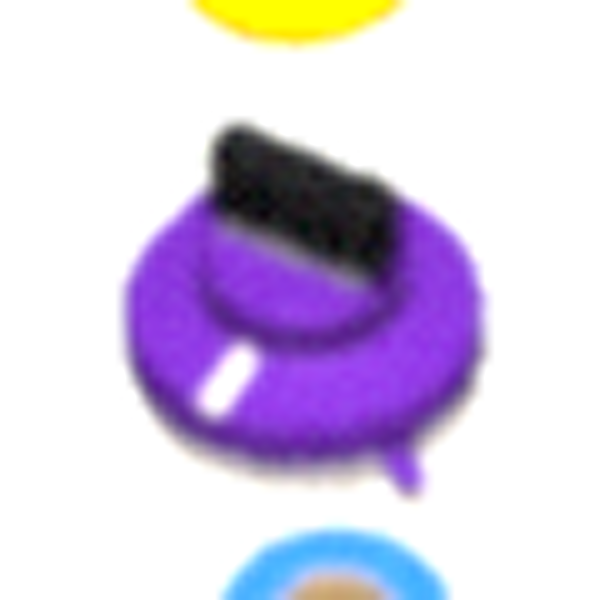

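View pics/s_can.png

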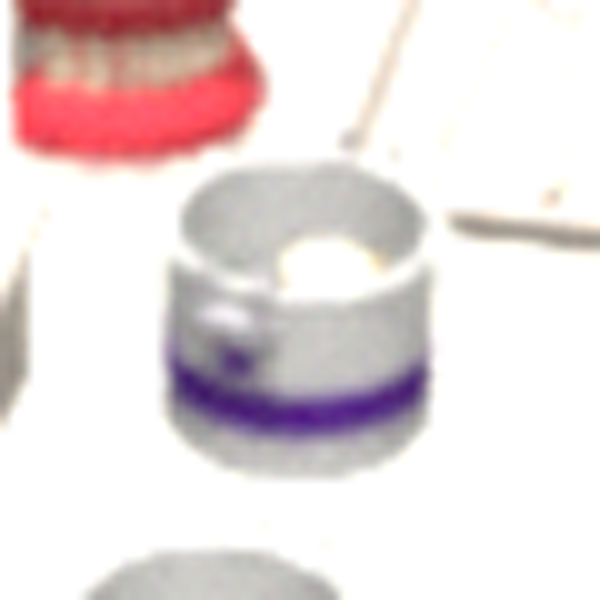

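Run:
```python
from h import *
t=camera("top");s=camera("side")
T=lambda x,y,o:(o[0]+(x+.5)/10-.5,o[1]+(y+.5)/10-.5)
tl,tc,sl,sc=(194,192),(361,177),(255,235),(282,116)
np.set_printoptions(precision=1,suppress=True)
for n,p in dict(tab1=(435,192),tab2=(180,432)).items(): print(n,atz(t,T(*p,tl),10))
a=atz(t,T(435,192,tl),10);b=atz(t,T(180,432,tl),10);d=a-b;print("lid mid",(a+b)/2,np.hypot(*d[:2]),"y dir deg",np.degrees(np.arctan2(d[1],d[0])))
print("tab side z10",atz(s,T(412,490,sl),10))
a=atz(t,T(162,275,tl),16);b=atz(t,T(438,345,tl),16);d=a-b;print("rib mid",(a+b)/2,np.hypot(*d[:2]),np.degrees(np.arctan2(d[1],d[0])))
# handle top ends: top view vs side view
for A,B in (((307,222),(245,130)),((270,382),(392,185)),): print("h tri",tri(t,T(*A,tl),s,T(*B,sl)))
a=atz(t,T(310,223,tl),66);b=atz(t,T(268,383,tl),66);d=a-b;print("handle mid",(a+b)/2,np.hypot(*d[:2]),np.degrees(np.arctan2(d[1],d[0])))
a=atz(t,T(175,235,tc),74);b=atz(t,T(485,328,tc),74);d=a-b;print("can pins",(a+b)/2,np.hypot(*d[:2]),np.degrees(np.arctan2(d[1],d[0])))
print("side pin z70",atz(s,T(237,318,sc),66), "mark",atz(s,T(237,358,sc),50))
```

```text
tab1 [487.7  84.6  10. ]
tab2 [420.6 157.6  10. ]
lid mid [454.2 121.1  10. ] 99.15142242484465 y dir deg -47.474099190617096
tab side z10 [421.3 159.6  10. ]
rib mid [454.3 122.7  16. ] 80.7177014513098 74.78610306498108
h tri (array([472.4, 115.1,  65.6]), [np.float64(2.6790922076531882), np.float64(2.6790922076532664)])
h tri (array([432.8, 125.9,  68.2]), [np.float64(1.2133069619752788), np.float64(1.2133069619753818)])
handle mid [453.1 120.6  66. ] 44.80220627258512 -15.202395628019444
can pins [ 490.8 -347.6   74. ] 89.79311028223718 72.43591939337418
side pin z70 [ 500.2 -296.8   66. ] mark [ 500.6 -300.4   50. ]
```

```bash
cat > ov.py <<'E'
from h import *
def circ(c,r,z,n=72):
    a=np.linspace(0,2*np.pi,n,endpoint=False);return np.c_[c[0]+r*np.cos(a),c[1]+r*np.sin(a),np.full(n,z)]
def draw(c,o,pts,name,closed=True,w=60,f=10,cols=None):
    crop(c,o[0],o[1],w,w,f,name);im=cv2.imread(name)
    for i,P in enumerate(pts):
        p=(proj(c,P)-o+.5)*f-.5
        cv2.polylines(im,[np.round(p).astype(int)],len(P)>4,[(0,255,255),(0,255,0),(0,0,255),(255,255,0)][i%4],1)
    cv2.imwrite(name,im); return im
E
cat > can.py <<'E'
import sys
from ov import *
x,y,yaw,tag=float(sys.argv[1]),float(sys.argv[2]),np.radians(float(sys.argv[3])),sys.argv[4]
t=camera("top");s=camera("side")
ps=[circ((x,y),42,68),circ((x,y),38,68),circ((x,y),42,0)]
for sg in(1,-1):
    u=np.array([-np.sin(yaw),np.cos(yaw)])*sg;v=np.array([np.cos(yaw),np.sin(yaw)])
    for k in (-8.5,8.5):
        q=np.array([x,y])+46*u+k*v; ps.append(np.r_[[np.r_[q,50],np.r_[q,76]]])
a=draw(t,(361,177),ps,"pics/a.png");b=draw(s,(282,116),ps,"pics/b.png")
cv2.imwrite(f"pics/can{tag}.png",cv2.resize(np.hstack([a,b]),(800,400)))
E
python3 can.py 491 -347 -18 1
```

```text
(no output)
```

View pics/can1.png

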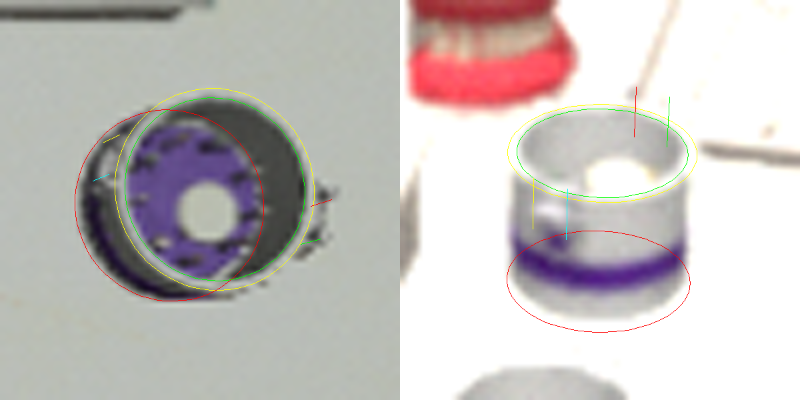

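```bash
sed -i 's/astype(float)\*1.5/astype(float)*GAIN/; s/^def proj/GAIN=1.0\ndef proj/' h.py; python3 can.py 491 -349 -18 2
```

```text
(no output)
```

View pics/can2.png

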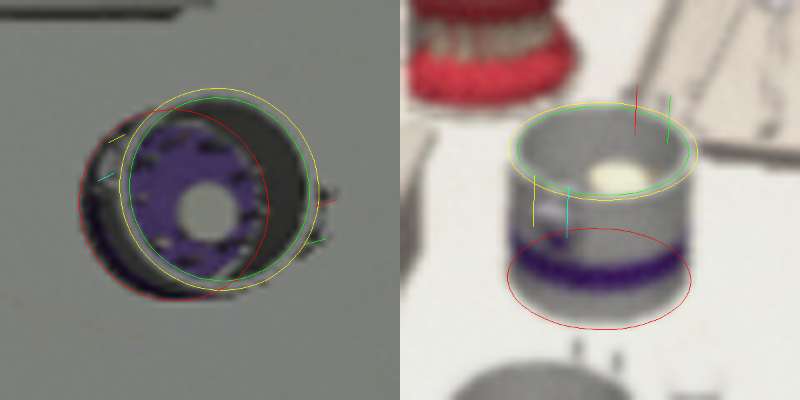

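Run:
```python
from h import *
import h
t=camera("top");s=camera("side")
h.GAIN=2.5;crop(t,366,184,48,48,12,"pics/tc2.png")
h.GAIN=1;crop(s,290,126,44,44,13,"pics/sc2.png")
```

```text
(no output)
```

View pics/tc2.png

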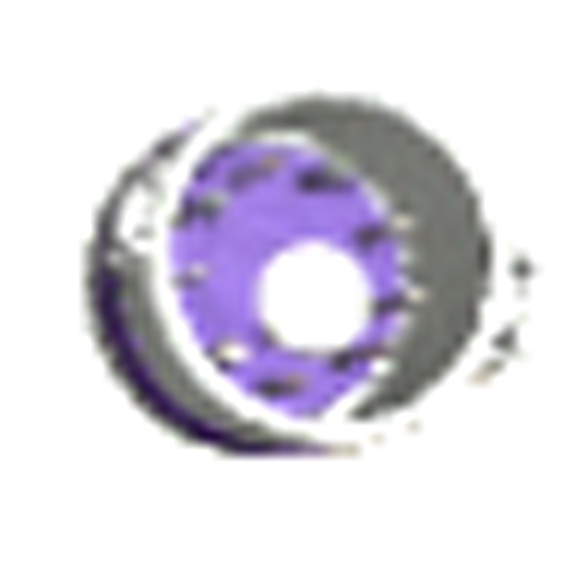

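View pics/sc2.png

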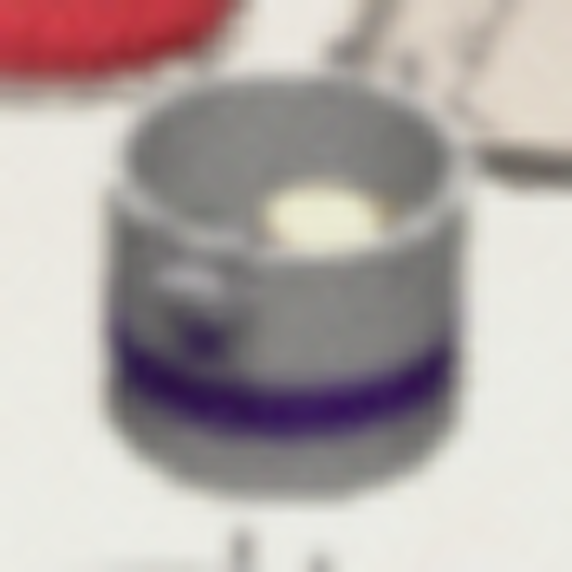

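Run:
```python
from h import *
from scipy.optimize import least_squares
np.set_printoptions(precision=1,suppress=True)
t=camera("top");s=camera("side")
T=lambda P,o,f:np.array([(o[0]+(x+.5)/f-.5,o[1]+(y+.5)/f-.5) for x,y in P])
tp=T([(492,250),(335,93),(168,245),(300,418),(470,180),(450,365)],(366,184),12)
sp=T([(130,165),(290,75),(452,160),(300,244),(175,105),(405,95),(175,215)],(290,126),13)
def res(p,r,tp,sp,z=None):
    x,y=p[:2]; zz=p[2] if z is None else z
    out=[]
    for c,P in((t,tp),(s,sp)):
        for q in P:
            w=atz(c,q,zz); out.append(np.hypot(w[0]-x,w[1]-y)-r)
    return out
e=np.zeros((0,2))
for a,b,n in((tp,sp,"both"),):
    f=least_squares(res,[490,-348,68],args=(38,a,b));print(n,f.x,f.fun)
for z in(60,64,68,72):
    for a,b,n in((tp,e,"top"),(e,sp,"side")):
        f=least_squares(lambda p:res(p[:2],p[2],a,b,z),[490,-348,38]);print(z,n,f.x)
```

```text
both [ 490.2 -347.1   70.3] [ 0.1  0.2 -0.1 -0.4 -0.  -1.2 -0.5 -0.6 -2.1 -1.  -2.4  0.8 -1. ]
60 top [ 491.8 -350.1   38.1]
60 side [ 493.2 -364.3   37.6]
64 top [ 491.4 -348.9   38. ]
64 side [ 492.  -357.7   37.4]
68 top [ 491.  -347.7   37.9]
68 side [ 490.8 -351.1   37.2]
72 top [ 490.6 -346.5   37.7]
72 side [ 489.5 -344.5   37. ]
```

```bash
cat > can3.py <<'E'
import sys, h
from ov import *
x,y=491,-348
t=camera("top");s=camera("side")
rows=[]
for yd in(-8,-13,-18):
    yaw=np.radians(yd);ps=[]
    for sg in(1,-1):
        u=np.array([-np.sin(yaw),np.cos(yaw)])*sg;v=np.array([np.cos(yaw),np.sin(yaw)])
        for k in (-8.5,8.5):
            q=np.array([x,y])+46*u+k*v; ps.append(np.r_[[np.r_[q,55],np.r_[q,76]]])
    h.GAIN=2;a=draw(t,(366,184),ps,"pics/a.png",w=46,f=8);h.GAIN=1;b=draw(s,(290,126),ps,"pics/b.png",w=46,f=8)
    rows.append(np.vstack([a,b]))
cv2.imwrite("pics/can3.png",cv2.resize(np.hstack(rows),(800,533)))
E
python3 can3.py
```

```text
(no output)
```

View pics/can3.png

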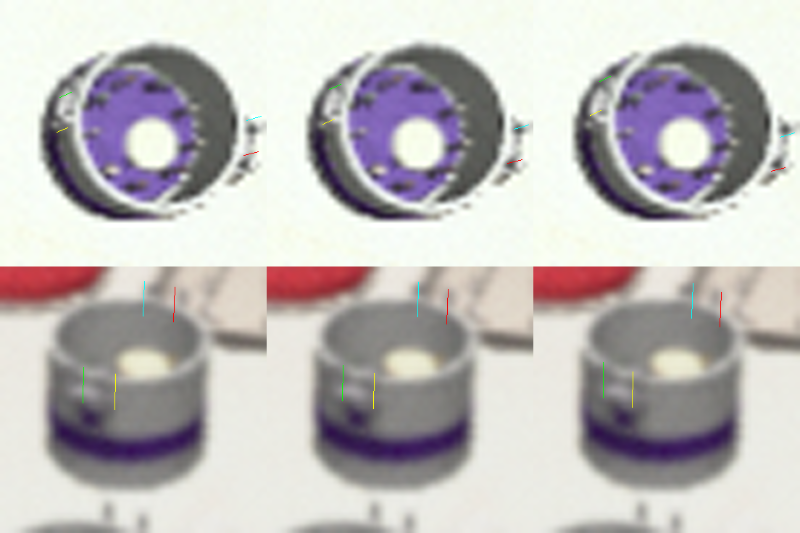

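Run:
```python
import h
from h import *
t=camera("top");s=camera("side")
ims=[]
for c,u,v,g in((t,398,194,2),(t,368,188,2),(s,310,122,1),(s,294,138,1.3)):
    h.GAIN=g;crop(c,u,v,20,20,20,"pics/a.png");ims.append(cv2.imread("pics/a.png"))
cv2.imwrite("pics/z.png",cv2.resize(np.vstack([np.hstack(ims[:2]),np.hstack(ims[2:])]),(600,600)))
```

```text
(no output)
```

View pics/z.png

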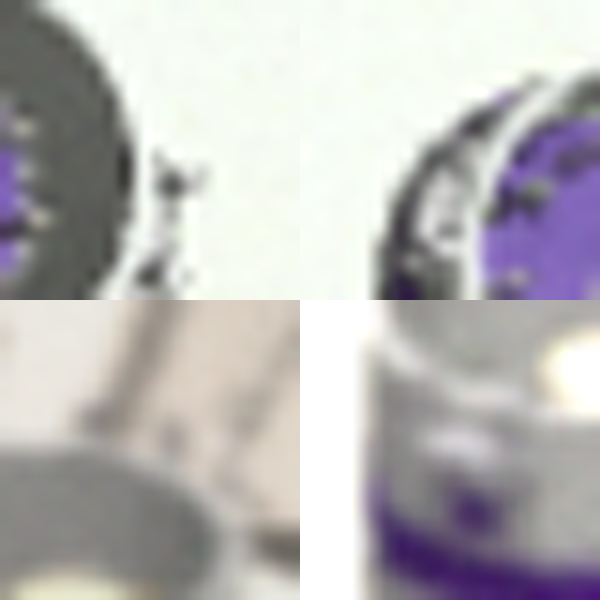

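Run:
```python
from h import *
np.set_printoptions(precision=1,suppress=True)
t=camera("top");s=camera("side");C=np.array([491,-348])
for z in(66,76):
  for n,c,p in(("tr1",t,(408.8,205.8)),("tr2",t,(407.5,211.8)),("sf1",s,(315.8,129.2)),("sf2",s,(321,130.8)),("tl",t,(377.2,201.2)),("mark",s,(305.2,151.5)),("brk",s,(294+10.7-.5,138+9.2-.5))):
    zz=z if n not in("mark",) else 47
    w=atz(c,p,zz)[:2]-C; print(z,n,w+C,np.hypot(*w),np.degrees(np.arctan2(w[1],w[0])))
```

```text
66 tr1 [ 487.8 -392.9] 44.99357041745925 -94.0736751692681
66 tr2 [ 471.2 -388.4] 44.943155529075646 -116.11459882436763
66 sf1 [ 490.6 -406.2] 58.183611021012716 -90.37180191488115
66 sf2 [ 473.3 -400.3] 55.21507828762064 -108.65725781023816
66 tl [ 502.1 -304.4] 45.01363483875844 75.76333606079417
66 mark [ 501.5 -304.2] 45.074900376827905 76.46689624890864
66 brk [ 503.8 -299.5] 50.17900397998734 75.16373602443545
76 tr1 [ 486.8 -389.5] 41.68151786300168 -95.72487109627612
76 tr2 [ 470.4 -385. ] 42.33791971642266 -119.11587568723657
76 sf1 [ 487.6 -389. ] 41.14198000441087 -94.75799428392169
76 sf2 [ 470.6 -383.2] 40.72273880037973 -120.14322084794088
76 tl [ 501.  -301.7] 47.33757081571363 77.82266612378424
76 mark [ 501.5 -304.2] 45.074900376827905 76.46689624890864
76 brk [ 500.6 -283.9] 64.86772710440576 81.46883288885618
```

Call:
{"name": "arm_command", "arguments": {"steps": [[0.045,[0,0,0],7.8],[0.045,[0,0,0],7.8],[0.045,[0,0,0],7.8],[0.045,[0,0,0],7.8]]}}

```text
time_s: 1.4
tool_pos: [167.4, -576.2, 231.3]
tool_rot: [-0.0, 0.991, -0.133, -0.0]
wrist_force: [0.4, 0.6, -0.0]
finger_gap: 0.525
```

Call:
{"name": "arm_command", "arguments": {"steps": [[0.045,[0.0048,-0.03736,0.004],0],[0.045,[0.0048,-0.03736,0.004],0],[0.045,[0.0048,-0.03736,0.004],0],[0.045,[0.0048,-0.03736,0.004],0],[0.045,[0.0048,-0.03736,0.004],0],[0.045,[0.0048,-0.03736,0.004],0],[0.045,[0.0048,-0.03736,0.004],0],[0.045,[0.0048,-0.03736,0.004],0],[0.045,[0.0048,-0.03736,0.004],0],[0.045,[0.0048,-0.03736,0.004],0],[0.045,[0.0048,-0.03736,0.004],0],[0.045,[0.0048,-0.03736,0.004],0],[0.045,[0.0048,-0.03736,0.004],0],[0.045,[0.0048,-0.03736,0.004],0],[0.045,[0.0048,-0.03736,0.004],0],[0.045,[0.0048,-0.03736,0.004],0],[0.045,[0.0048,-0.03736,0.004],0],[0.045,[0.0048,-0.03736,0.004],0],[0.045,[0.0048,-0.03736,0.004],0],[0.045,[0.0048,-0.03736,0.004],0]]}}

```text
time_s: 3.4
tool_pos: [453.9, 122.4, 151.3]
tool_rot: [-0.0, 0.991, -0.13, 0.0]
wrist_force: [1.0, -0.2, 0.5]
finger_gap: 0.527
```

Call:
{"name": "arm_command", "arguments": {"steps": [[0.045,[0,0,0],0],[0.045,[0,0,0],0]]}}

```text
time_s: 3.6
tool_pos: [453.3, 121.2, 150.9]
tool_rot: [0.0, 0.992, -0.13, -0.0]
wrist_force: [-0.1, -0.5, -0.2]
finger_gap: 0.528
```

```bash
cat > go.py <<'E'
from h import *
def go(x,y,z,yawdeg=None):
    s=sense();w,a,b,c=s["tool_rot"];yaw=np.degrees(np.arctan2(2*(a*b+w*c),1-2*(b*b+c*c)));r=np.radians(yaw)
    zax=np.array([2*(a*c+w*b),2*(b*c-w*a),1-2*(a*a+b*b)])
    d=np.array([x,y,z])-s["tool_pos"]
    print("t %.1f"%s["time_s"],"pos",s["tool_pos"].round(1),"yaw %.2f"%yaw,"tilt",zax.round(4),"F",s["wrist_force"].round(1),"M",s["wrist_torque"].round(2),"gap",round(s["finger_gap"]*85.4,1),"j",s["joint_positions"].round(2))
    print(" shift mm",np.round([d[0]*np.cos(r)+d[1]*np.sin(r),d[0]*np.sin(r)-d[1]*np.cos(r),-d[2]],1), "turn",None if yawdeg is None else round(-(((yawdeg-yaw)+90)%180-90),2))
E
python3 - <<'E'
from go import *
go(453.5,121,150,-15)
E
```

```text
t 3.6 pos [453.3 121.2 150.9] yaw -14.89 tilt [-1.e-03 -6.e-04 -1.e+00] F [-0.1 -0.5 -0.2] M [-0.03 -0.05  0.  ] gap 45.1 j [ 0.19 -0.27  1.71 -0.    1.7   2.02]
 shift mm [0.2 0.1 0.9] turn 0.11
```

Run:
```python
import h
from h import *
s=camera("side");t=camera("top")
crop(s,225,185,120,120,5,"pics/p1.png");h.GAIN=1.8;crop(t,174,172,100,100,6,"pics/p1t.png")
```

```text
(no output)
```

View pics/p1.png

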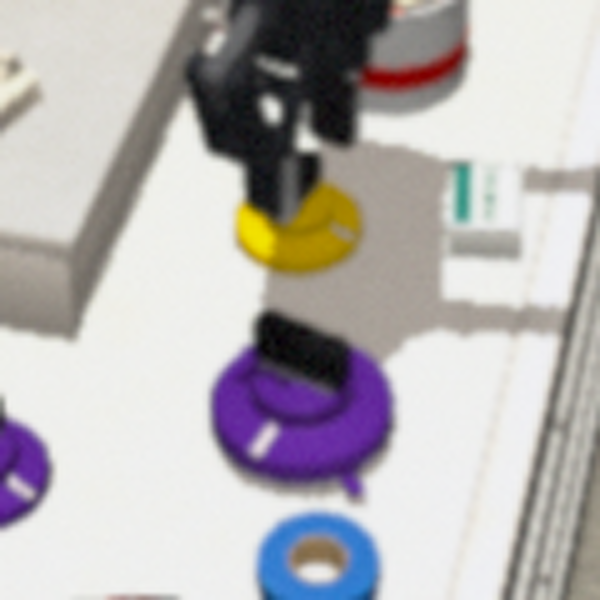

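View pics/p1t.png

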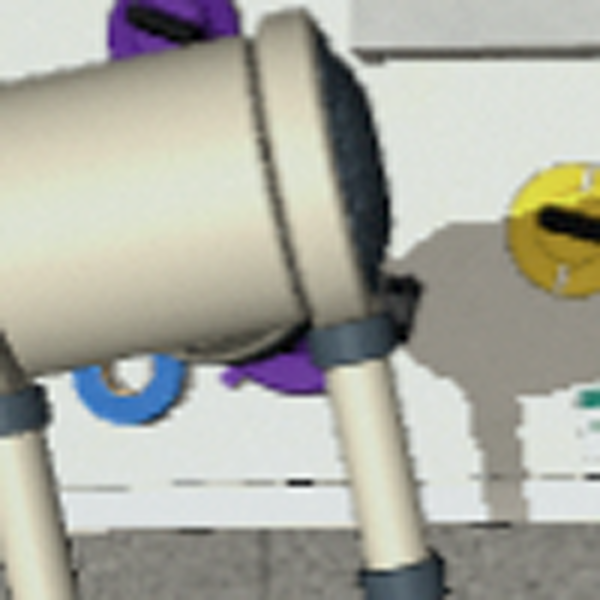

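The gripper is centred over the purple handle and lined up with it: the handle is at about (300,350) in the side crop. Next I go down in two parts.

Call:
{"name": "arm_command", "arguments": {"steps": [[0.045,[0,0,0.014],0],[0.045,[0,0,0.014],0],[0.045,[0,0,0.014],0],[0.045,[0,0,0.014],0],[0.045,[0,0,0.014],0],[0.045,[0,0,0.011],0],[0.045,[0,0,0],0]]}}

```text
time_s: 4.4
tool_pos: [452.3, 120.5, 67.8]
tool_rot: [0.001, 0.991, -0.13, -0.002]
wrist_force: [-0.0, -1.0, 0.2]
finger_gap: 0.527
```

Run:
```python
import h
from go import *
go(453.5,121,43.5,-15)
s=camera("side")
crop(s,245,215,80,80,8,"pics/p2.png")
```

```text
t 4.4 pos [452.3 120.5  67.8] yaw -15.00 tilt [-3.7e-03 -7.0e-04 -1.0e+00] F [-0.  -1.   0.2] M [-0.01  0.06 -0.  ] gap 45.0 j [ 0.19 -0.24  1.83  0.    1.55  2.02]
 shift mm [ 1.  -0.8 24.3] turn 0.0
```

View pics/p2.png

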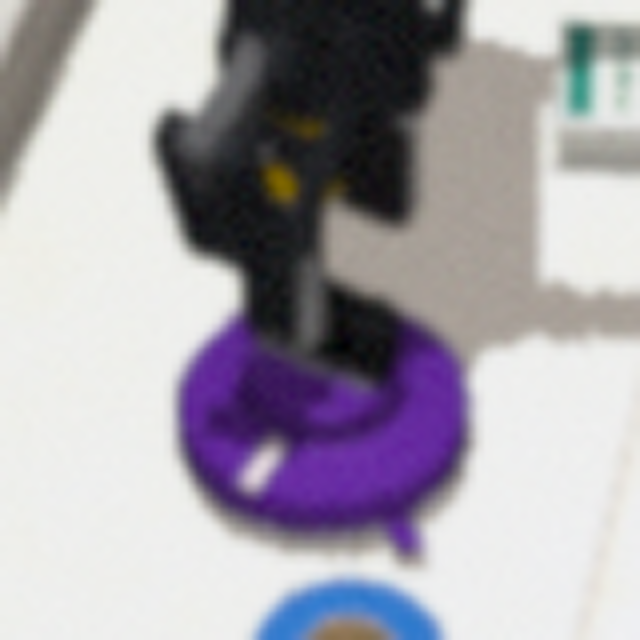

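Run:
```python
from h import *
s=camera("side")
u=np.array([.2588,.9659,0]);v=np.array([.9659,-.2588,0])
T=np.array([452.3,120.5,68])
o=(245,215)
def P(p):return ((proj(s,p)-o+.5)*8-.5).round()
print("pad tip corners",P([T+22.5*u+11*v,T+22.5*u-11*v,T+22.5*u+11*v+[0,0,8],T+30*u-11*v]))
G=np.array([453.5,121,66]);print("handle top",P([G+23*v+7*u,G-23*v+7*u]))
print("tipline z70..80")
```

```text
pad tip corners [[256. 321.]
 [327. 350.]
 [255. 300.]
 [314. 368.]]
handle top [[241. 275.]
 [390. 334.]]
tipline z70..80
```

Call:
{"name": "arm_command", "arguments": {"steps": [[0.045,[0.0005,0,0.006],0],[0.045,[0.0005,0,0.006],0],[0.045,[0,0,0.006],0],[0.045,[0,0,0.005],0],[0.045,[0,0,0],0],[0.045,[0,0,0],0]]}}

```text
time_s: 5.1
tool_pos: [454.4, 120.4, 47.1]
tool_rot: [0.0, 0.991, -0.131, -0.0]
wrist_force: [-0.3, -0.1, 1.1]
finger_gap: 0.524
```

Run:
```python
from go import *
go(453.5,121,43.5,-15)
```

```text
t 5.1 pos [454.4 120.4  47.1] yaw -15.00 tilt [-3.e-04 -1.e-04 -1.e+00] F [-0.3 -0.1  1.1] M [-0.04 -0.   -0.01] gap 44.7 j [ 0.19 -0.22  1.86 -0.    1.51  2.02]
 shift mm [-1.  -0.3  3.6] turn 0.0
```

Call:
{"name": "arm_command", "arguments": {"steps": [[0.045,[0,0,0.003],0],[0.03,[0,0,0],0],[0.015,[0,0,0],0],[0.005,[0,0,0],0],[0.005,[0,0,0],0],[0.005,[0,0,0],0],[0.005,[0,0,0],0],[0.005,[0,0,0],0]]}}

```text
time_s: 5.9
tool_pos: [454.7, 120.5, 44.5]
tool_rot: [-0.0, 0.991, -0.13, 0.0]
wrist_force: [-0.1, 0.3, 2.3]
finger_gap: 0.151
```

Run:
```python
from go import *
go(453.5,121,43.5,-15)
s=camera("side")
crop(s,245,215,80,80,8,"pics/p3.png")
```

```text
t 5.9 pos [454.7 120.5  44.5] yaw -14.99 tilt [ 5.e-04  1.e-04 -1.e+00] F [-0.1  0.3  2.3] M [ 0.07 -0.02  0.01] gap 12.9 j [ 0.19 -0.22  1.86  0.    1.5   2.02]
 shift mm [-1.2 -0.2  1. ] turn 0.01
```

View pics/p3.png

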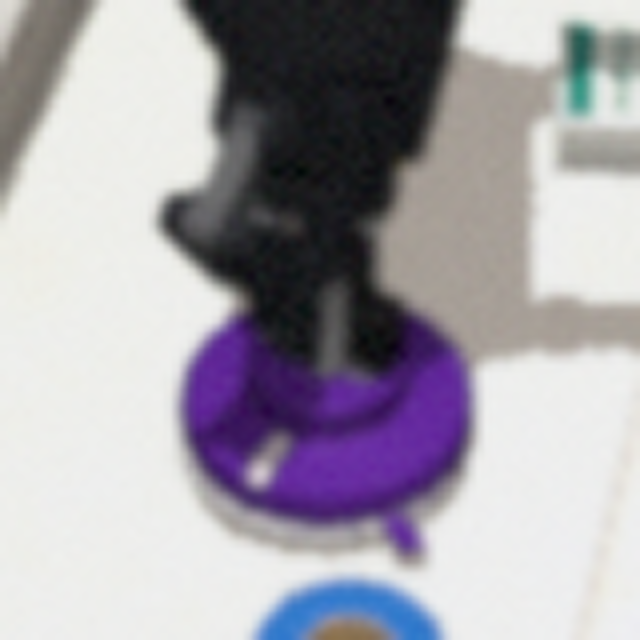

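Call:
{"name": "arm_command", "arguments": {"steps": [[0.005,[0,0,-0.003],0],[0.005,[0,0,-0.004],0],[0.005,[0,0,-0.006],0],[0.005,[0,0,-0.01],0],[0.005,[0,0,-0.015],0],[0.005,[0,0,-0.02],0],[0.005,[0,0,-0.03],0],[0.005,[0,0,-0.03],0],[0.005,[0,0,-0.02],0],[0.005,[0,0,-0.008],0],[0.005,[0,0,0],0]]}}

```text
time_s: 7.05
tool_pos: [455.1, 120.6, 192.2]
tool_rot: [-0.001, 0.991, -0.13, 0.002]
wrist_force: [0.8, -0.4, -2.1]
finger_gap: 0.151
```

Run:
```python
from go import *
go(491,-348,190,-75)
s=camera("side")
crop(s,205,155,130,130,6,"pics/p4.png")
```

```text
t 7.0 pos [455.1 120.6 192.2] yaw -15.00 tilt [ 3.1e-03  6.0e-04 -1.0e+00] F [ 0.8 -0.4 -2.1] M [ 0.04 -0.01  0.04] gap 12.9 j [ 0.19 -0.27  1.64  0.    1.77  2.02]
 shift mm [155.9 443.3   2.2] turn 60.0
```

View pics/p4.png

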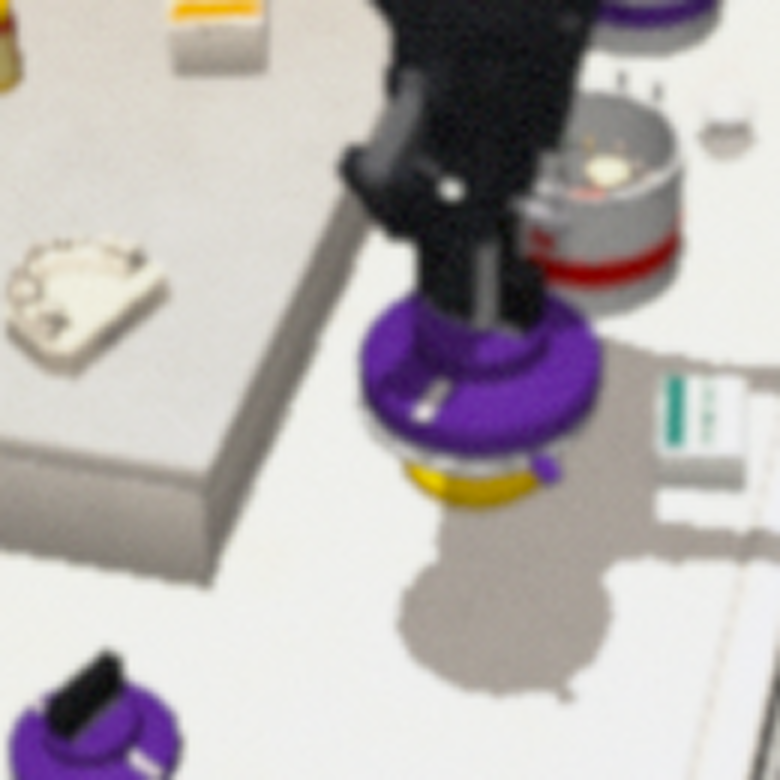

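Call:
{"name": "arm_command", "arguments": {"steps": [[0.005,[0.004,0.011,0],0],[0.005,[0.008,0.022,0],0],[0.005,[0.009,0.025,0],0],[0.005,[0.009,0.026,0],0],[0.005,[0.009,0.026,0],0],[0.005,[0.009,0.026,0],0],[0.005,[0.009,0.026,0],0],[0.005,[0.009,0.026,0],0],[0.005,[0.009,0.026,0],0],[0.005,[0.009,0.026,0],0],[0.005,[0.009,0.026,0],0],[0.005,[0.009,0.026,0],0],[0.005,[0.009,0.026,0],0],[0.005,[0.009,0.026,0],0],[0.005,[0.009,0.026,0],0],[0.005,[0.009,0.026,0],0],[0.005,[0.009,0.024,0],0],[0.005,[0.008,0.016,0],0],[0.005,[0.004,0.008,0],0],[0.005,[0,0,0],0]]}}

```text
time_s: 9.1
tool_pos: [492.3, -350.5, 188.6]
tool_rot: [-0.001, 0.991, -0.131, -0.001]
wrist_force: [-0.0, 0.3, -2.0]
finger_gap: 0.147
```

Call:
{"name": "arm_command", "arguments": {"steps": [[0.005,[0,0,0],7.5],[0.005,[0,0,0],7.5],[0.005,[0,0,0],7.5],[0.005,[0,0,0],7.5],[0.005,[0,0,0],7.5],[0.005,[0,0,0],7.5],[0.005,[0,0,0],7.5],[0.005,[0,0,0],7.5],[0.005,[0,0,0],0],[0.005,[0,0,0],0]]}}

```text
time_s: 10.1
tool_pos: [493.1, -348.8, 190.1]
tool_rot: [-0.0, 0.795, -0.607, -0.0]
wrist_force: [0.4, -0.6, -1.8]
finger_gap: 0.149
```

Run:
```python
from go import *
import h
go(491,-348,190,-75)
s=camera("side");t=camera("top");go(491,-348,140,-75)
crop(s,260,50,110,110,7,"pics/p5.png");h.GAIN=1.8;crop(t,341,157,100,100,6,"pics/p5t.png")
```

```text
t 10.1 pos [ 493.1 -348.8  190.1] yaw -74.75 tilt [-3.e-04  4.e-04 -1.e+00] F [ 0.4 -0.6 -1.8] M [ 0.05  0.06 -0.03] gap 12.7 j [-0.67  0.1   1.3   0.    1.75  2.2 ]
 shift mm [-1.3  1.8  0.1] turn 0.25
t 10.2 pos [ 493.1 -349.2  190.2] yaw -74.83 tilt [-1.e-04  1.e-04 -1.e+00] F [ 0.5 -0.1 -2.1] M [-0.04  0.04 -0.01] gap 12.9 j [-0.67  0.1   1.3   0.    1.75  2.2 ]
 shift mm [-1.7  1.7 50.2] turn 0.17
```

View pics/p5.png

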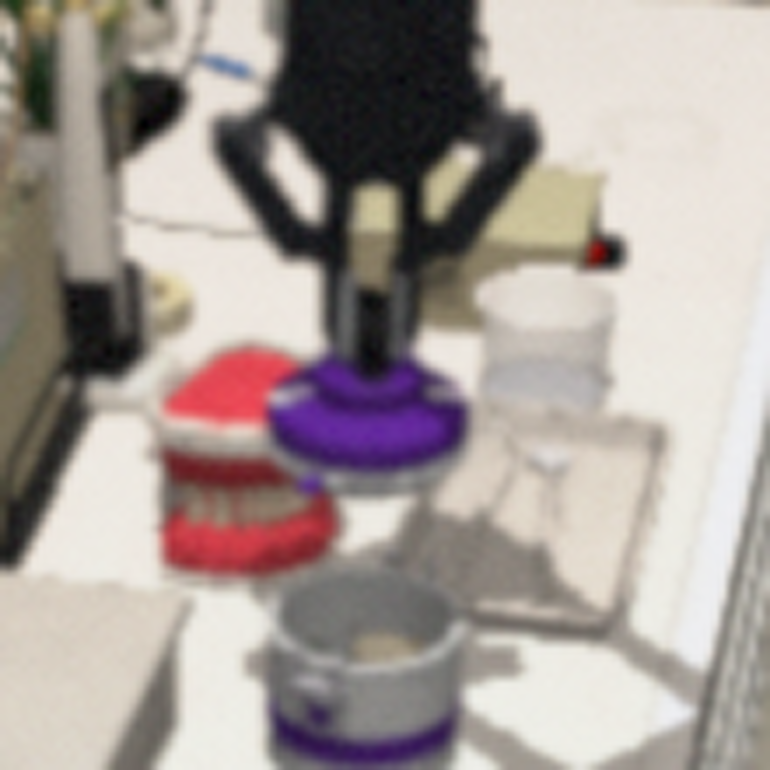

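View pics/p5t.png

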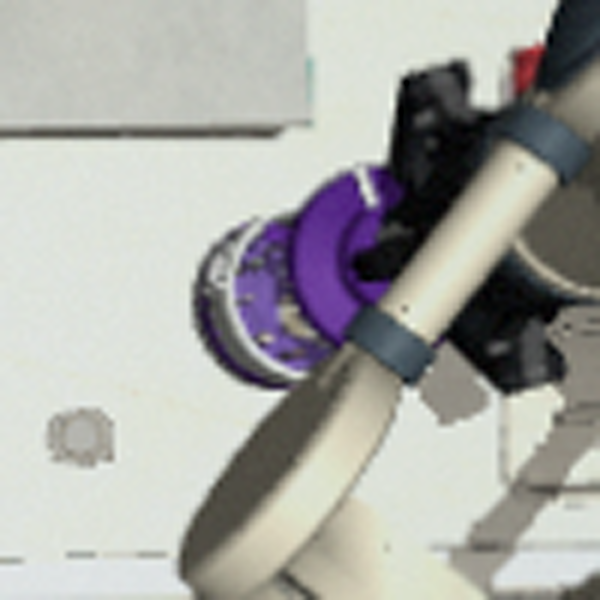

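```bash
cat > lid.py <<'E'
import sys,h
from ov import *
from go import go
dx,dy,dz,lidyaw=[float(v) for v in sys.argv[1:5]];tag=sys.argv[5];hang=float(sys.argv[6]) if len(sys.argv)>6 else 5
t=camera("top");s=camera("side")
S=sense();tp=S["tool_pos"];w,a,b,c=S["tool_rot"];yw=np.arctan2(2*(a*b+w*c),1-2*(b*b+c*c))
go(491,-348,0)
x,y=tp[0]+dx,tp[1]+dy; e=tp[2]+10+dz-42; seat=e-4-hang
L=np.radians(lidyaw);u=np.array([-np.sin(L),np.cos(L)]);v=np.array([np.cos(L),np.sin(L)]);C=np.array([x,y])
cu=np.array([-np.sin(yw),np.cos(yw)])
ps=[circ(C,41.5,e),circ(C,41.5,seat),circ(C,23,e+28)]
for sg in(1,-1):
    q=[C+sg*41*u+4*v,C+sg*51*u+4*v,C+sg*51*u-4*v,C+sg*41*u-4*v]
    ps.append(np.array([np.r_[p,seat+2] for p in q]))
ps+=[circ((491,-348),38,68)]
def box(c,ctr):
    p=proj(c,[*ctr])[0];return (int(p[0])-32,int(p[1])-32)
o1=box(t,(x,y,e));o2=box(s,(x,y,e))
h.GAIN=1.8;A=draw(t,o1,ps,"pics/a.png",w=64,f=10);h.GAIN=1;B=draw(s,o2,ps,"pics/b.png",w=64,f=10)
cv2.imwrite(f"pics/lid{tag}.png",cv2.resize(np.hstack([A,B]),(800,400)))
cv2.imwrite(f"pics/lid{tag}s.png",B)
E
python3 lid.py 0 0 3 -15 1
```

```text
t 10.3 pos [ 493.1 -349.4  190.2] yaw -74.90 tilt [-1.e-04  1.e-04 -1.e+00] F [ 0.3 -0.5 -1.8] M [0.02 0.   0.03] gap 12.6 j [-0.67  0.1   1.3   0.    1.75  2.21]
 shift mm [ -1.9   1.7 190.2] turn None
```

View pics/lid1.png

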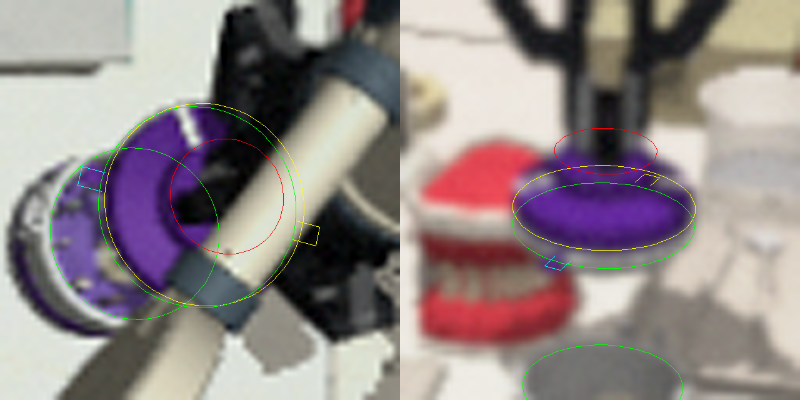

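View pics/lid1s.png

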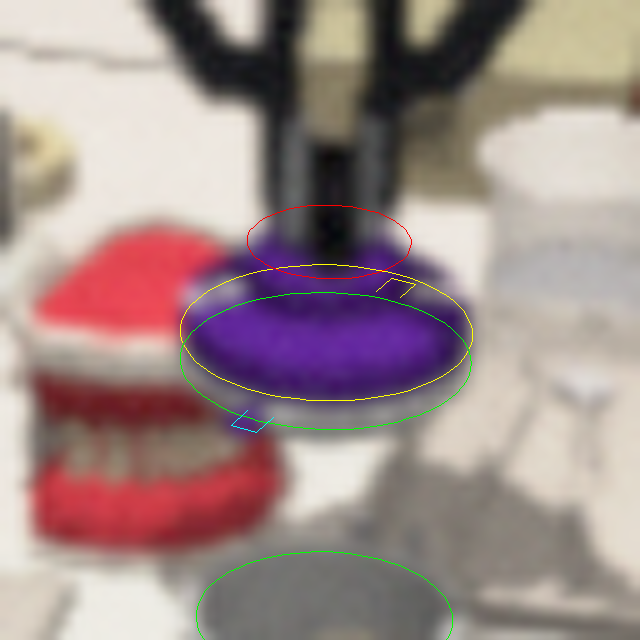

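Call:
{"name": "arm_command", "arguments": {"steps": [[0.005,[-0.0006,0.0007,0.008],0],[0.005,[-0.0006,0.0007,0.012],0],[0.005,[0,0,0.014],0],[0.005,[0,0,0.014],0],[0.005,[0,0,0.009],0],[0.005,[0,0,0.005],0],[0.005,[0,0,0],0],[0.005,[0,0,0],0]]}}

```text
time_s: 11.1
tool_pos: [491.7, -348.9, 128.7]
tool_rot: [-0.0, 0.793, -0.609, 0.0]
wrist_force: [-1.0, 0.3, -1.4]
finger_gap: 0.149
```

```bash
sed -i 's/ps+=\[circ/for k in(-8.5,8.5):\n    for sg in (1,-1):\n        m=np.radians(-14.5);q=np.array([491,-348])+sg*46*np.array([-np.sin(m),np.cos(m)])+k*np.array([np.cos(m),np.sin(m)]);ps.append(np.array([np.r_[q,60],np.r_[q,76]]))\nps+=[circ/' lid.py; python3 lid.py -0.4 0.5 3 -15 2
```

```text
t 11.2 pos [ 491.9 -349.   129.3] yaw -75.00 tilt [ 0.0012 -0.001  -1.    ] F [-0.3 -1.3 -1.7] M [ 0.03  0.01 -0.02] gap 12.6 j [-0.67  0.1   1.4  -0.    1.64  2.21]
 shift mm [ -1.2   0.6 129.3] turn None
```

View pics/lid2s.png

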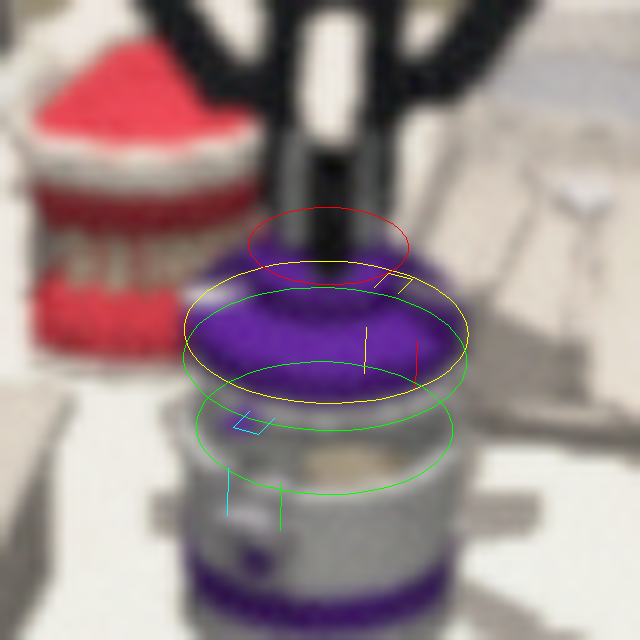

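View pics/lid2.png

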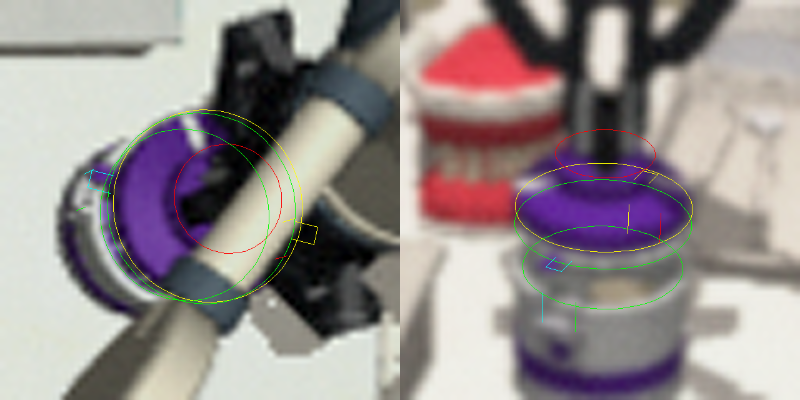

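Run:
```python
from ov import *
np.set_printoptions(precision=1,suppress=True)
s=camera("side");S=sense();print(S["tool_pos"])
im=s["image"].astype(float);pur=(np.minimum(im[:,:,2]-im[:,:,1],im[:,:,0]-im[:,:,1]*0.7)); pur=im[:,:,2]-im[:,:,1]
def ext(v,lo,hi):
    r=pur[v,lo:hi];m=np.percentile(r,90);i=np.where(r>m/2)[0]
    def x(a,b): return a+(m/2-r[a])/(r[b]-r[a])*(b-a)
    return lo+x(i[0]-1,i[0]),lo+x(i[-1]+1,i[-1])
c=proj(s,[491,-348,68])[0];print("can px",c)
for v in range(100,155,2):
    try:
        a,b=ext(v,int(c[0])-25,int(c[0])+25);print(v,"%.1f %.1f mid %.2f w %.1f"%(a,b,(a+b)/2,b-a))
    except Exception as e: pass
for z in (87,100,110): print("cover",z,proj(s,[491.4,-348.4,z])[0])
for z in (18,25,30): print("can axis z",z,proj(s,[491,-348,z])[0])
```

```text
[ 491.9 -349.   129.3]
can px [311.9 138.2]
100 294.1 327.3 mid 310.71 w 33.2
102 289.9 327.1 mid 308.53 w 37.2
104 287.6 298.2 mid 292.93 w 10.6
106 285.7 305.2 mid 295.43 w 19.5
108 285.8 301.7 mid 293.77 w 15.9
110 306.5 318.3 mid 312.42 w 11.8
112 307.4 318.4 mid 312.87 w 11.0
114 304.0 313.8 mid 308.92 w 9.8
116 285.8 305.2 mid 295.52 w 19.4
118 288.2 318.2 mid 303.21 w 29.9
120 303.3 319.6 mid 311.43 w 16.3
122 301.9 320.9 mid 311.43 w 19.0
124 304.0 319.6 mid 311.79 w 15.5
126 299.6 323.9 mid 311.75 w 24.3
128 298.2 324.6 mid 311.41 w 26.3
130 299.3 324.3 mid 311.83 w 25.0
132 301.3 323.1 mid 312.20 w 21.9
134 303.7 320.9 mid 312.27 w 17.2
136 302.5 317.2 mid 309.84 w 14.8
138 300.6 306.7 mid 303.64 w 6.1
140 302.2 309.2 mid 305.75 w 7.0
144 300.5 308.5 mid 304.51 w 8.0
146 300.8 320.1 mid 310.47 w 19.3
148 297.8 308.5 mid 303.16 w 10.7
150 297.5 325.3 mid 311.39 w 27.8
152 298.0 324.6 mid 311.29 w 26.6
154 298.8 324.3 mid 311.54 w 25.5
cover 87 [312.  132.5]
cover 100 [312.1 128.7]
cover 110 [312.2 125.6]
can axis z 18 [311.5 152.4]
can axis z 25 [311.5 150.4]
can axis z 30 [311.6 149. ]
```

Run:
```python
import h
from ov import *
s=camera("side");t=camera("top");h.GAIN=1.4
crop(s,295,128,20,32,20,"pics/z1.png")
h.GAIN=2;crop(t,368,180,30,40,15,"pics/z2.png")
a=cv2.imread("pics/z1.png");b=cv2.imread("pics/z2.png")
b=cv2.copyMakeBorder(b,0,a.shape[0]-b.shape[0],0,0,cv2.BORDER_CONSTANT)if a.shape[0]>b.shape[0] else b[:a.shape[0]]
cv2.imwrite("pics/z3.png",cv2.resize(np.hstack([a,b]),(800,600)) if 0 else np.hstack([a,b])[:600,:800])
P=np.array([[x,y] for x,y in []])
```

```text
(no output)
```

View pics/z3.png

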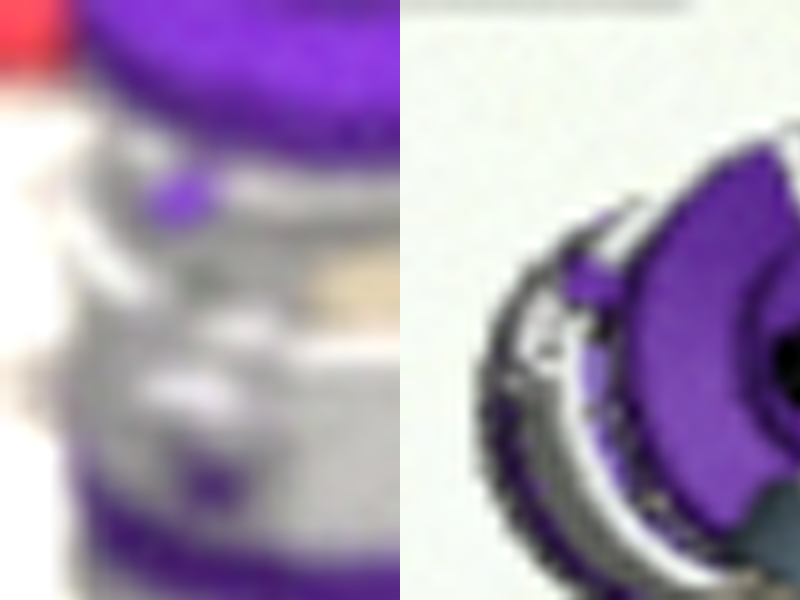

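Run:
```python
from h import *
np.set_printoptions(precision=1,suppress=True)
t=camera("top");s=camera("side")
p,e=tri(t,(380.2,198.5),s,(303.8,137.3));print("tab tri",p,e)
for C in((491.4,-348.4),(492,-348.4)):
  for n,c,q in(("top",t,(380.2,198.5)),("side",s,(303.8,137.3))):
    w=atz(c,q,93)[:2]-C;print(n,w,np.hypot(*w),np.degrees(np.arctan2(w[1],w[0]))-90)
for n,q,z in(("mark",(305.1,151.3),47),("brk",(304,146.9),60)):
    w=atz(s,q,z)[:2]-(491.2,-348);print(n,w,np.hypot(*w),np.degrees(np.arctan2(w[1],w[0]))-90)
    w=atz(s,q,z)[:2]-(491.2,-351);print(n,w,np.hypot(*w),np.degrees(np.arctan2(w[1],w[0]))-90)
```

```text
tab tri [ 506.5 -305.6   93.5] [np.float64(0.2764786637693803), np.float64(0.27647866376939434)]
top [14.9 42.6] 45.161721994329504 -19.28832110973802
side [15.6 42. ] 44.79241943628836 -20.360044164068896
top [14.3 42.6] 44.96709508922588 -18.566712123190285
side [15. 42.] 44.587216934479876 -19.637178122301137
mark [10.9 42.8] 44.19047313610553 -14.226101781486364
mark [10.9 45.8] 47.10424345039193 -13.329306423775563
brk [14.9 40.3] 42.993917963409686 -20.30381195486713
brk [14.9 43.3] 45.819342492748966 -19.00196648143786
```

```bash
python3 - <<'E'
from h import *
np.set_printoptions(precision=1,suppress=True)
t=camera("top");s=camera("side")
P=[tri(t,a,s,b) for a,b in(((408.8,205.8),(315.8,129.2)),((407.5,211.8),(321,130.8)))]
for p in P:print(p)
d=P[0][0]-P[1][0];print(np.hypot(*d[:2]),np.degrees(np.arctan2(d[1],d[0])))
m=(P[0][0]+P[1][0])/2-[491,-348,0];print(m,np.degrees(np.arctan2(-m[1],-m[0]))-90)
E
python3 - <<'E'
import sys;sys.path.insert(0,'.')
from h import *
a=cv2.imread('pics/side0.png');b=cv2.imread('pics/top0.png')
A=cv2.resize(a[116:166,285:335],None,fx=8,fy=8,interpolation=cv2.INTER_CUBIC)
B=cv2.resize(b[180:230,365:415],None,fx=8,fy=8,interpolation=cv2.INTER_CUBIC)
B=np.clip(B.astype(float)*1.3,0,255).astype(np.uint8)
cv2.imwrite('pics/z4.png',np.hstack([A,B]))
E
```

```text
(array([ 487.3, -389.5,   75.7]), [np.float64(0.40327923833636786), np.float64(0.4032792383363968)])
(array([ 470.7, -385.4,   74.7]), [np.float64(0.20042452682959971), np.float64(0.20042452682948575)])
17.075481344101927 -13.99838209424403
[-12.  -39.5  75.2] -16.93788624956389
```

View pics/z4.png

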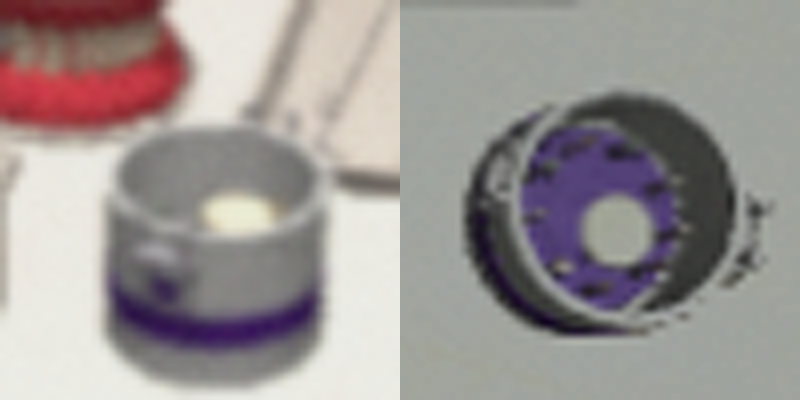

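Call:
{"name": "arm_command", "arguments": {"steps": [[0.005,[-0.0003,0.001,0.003],-4],[0.005,[0,0,0.005],0],[0.005,[0,0,0.003],0],[0.005,[0,0,0],0],[0.005,[0,0,0],0]]}}

```text
time_s: 12.05
tool_pos: [490.4, -348.7, 117.1]
tool_rot: [-0.0, 0.814, -0.581, -0.0]
wrist_force: [0.4, 0.7, -1.8]
finger_gap: 0.148
```

```bash
python3 lid.py 0.5 0.5 3 -14.5 3
python3 - <<'E'
import h
from ov import *
s=camera("side");t=camera("top");h.GAIN=1.4
crop(s,295,128,20,30,20,"pics/z1.png")
h.GAIN=2;crop(t,368,180,27,40,15,"pics/z2.png")
a=cv2.imread("pics/z1.png");b=cv2.imread("pics/z2.png")
cv2.imwrite("pics/z5.png",np.hstack([a,b])[:600,:800])
E
```

```text
t 12.2 pos [ 490.6 -348.8  117.5] yaw -71.02 tilt [ 3.e-04 -2.e-04 -1.e+00] F [ 1.  -0.6 -2. ] M [ 0.01 -0.01  0.03] gap 12.6 j [-0.67  0.1   1.42  0.    1.62  2.14]
 shift mm [ -0.6  -0.7 117.5] turn None
```

View pics/z5.png

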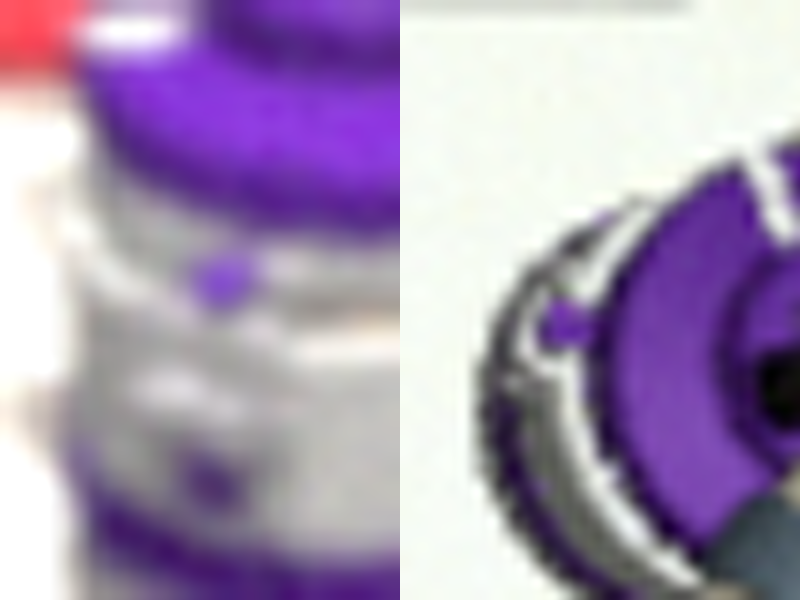

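View pics/lid3.png

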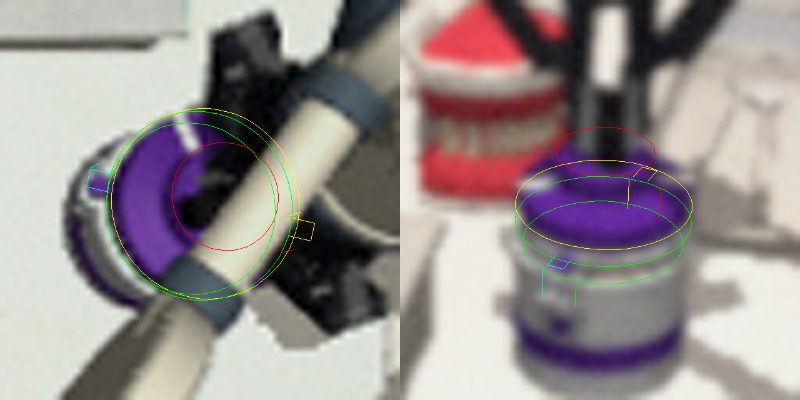

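Run:
```python
from h import *
np.set_printoptions(precision=1,suppress=True)
t=camera("top");s=camera("side")
st=((225.5)/20-.5+295,(280.5)/20-.5+128);tt=(164.5/15-.5+368,323.5/15-.5+180)
p,e=tri(t,tt,s,st);print("tab tri",p,e)
C=np.array((490.9,-348.3))
for n,c,q in(("top",t,tt),("side",s,st)):
    w=atz(c,q,81)[:2]-C;print(n,w,np.hypot(*w),np.degrees(np.arctan2(w[1],w[0]))-90)
im=s["image"].astype(float);pur=im[:,:,2]-im[:,:,1]
for v in(130,132,134,136,152,154,156):
    r=pur[v,285:340];m=np.percentile(r,80);i=np.where(r>m/2)[0];a,b=i[0],i[-1]
    x=lambda a,b:a+(m/2-r[a])/(r[b]-r[a])*(b-a)
    A,B=285+x(a-1,a),285+x(b+1,b);print(v,round(A,1),round(B,1),round((A+B)/2,2))
for z in(75,88):print(proj(s,[490.9,-348.3,z]))
```

```text
tab tri [ 500.6 -303.9   81.3] [np.float64(0.142765191886983), np.float64(0.1427651918868841)]
top [ 9.8 44.4] 45.455171528280275 -12.514499227595664
side [ 9.6 43.9] 44.9732995255265 -12.366366350112287
130 300.0 325.6 312.78
132 299.2 324.8 312.0
134 300.4 324.5 312.48
136 301.7 323.4 312.52
152 297.6 325.0 311.33
154 298.5 324.7 311.56
156 300.6 322.8 311.67
[[312.  136.1]]
[[312.2 132.3]]
```

Call:
{"name": "arm_command", "arguments": {"steps": [[0.005,[0.0002,-0.0006,0.002],0.7],[0.005,[0,0,0.002],0],[0.005,[0,0,0.002],0],[0.005,[0,0,0.002],0],[0.005,[0,0,0],0]]}}

```text
time_s: 12.85
tool_pos: [491.0, -348.6, 108.9]
tool_rot: [0.0, 0.811, -0.586, -0.0]
wrist_force: [-0.3, -0.1, -1.0]
finger_gap: 0.154
```

```bash
python3 lid.py 0 0.5 3 -14.5 4
python3 - <<'E'
import h
from ov import *
s=camera("side");t=camera("top");h.GAIN=1.4
crop(s,290,120,40,30,20,"pics/z6.png")
E
```

```text
t 12.9 pos [ 491.2 -348.8  109.4] yaw -71.70 tilt [ 2.e-04 -3.e-04 -1.e+00] F [ 0.3  0.5 -0.6] M [0.01 0.07 0.01] gap 12.8 j [-0.67  0.11  1.43 -0.    1.61  2.15]
 shift mm [-8.000e-01 -1.000e-01  1.094e+02] turn None
```

View pics/z6.png

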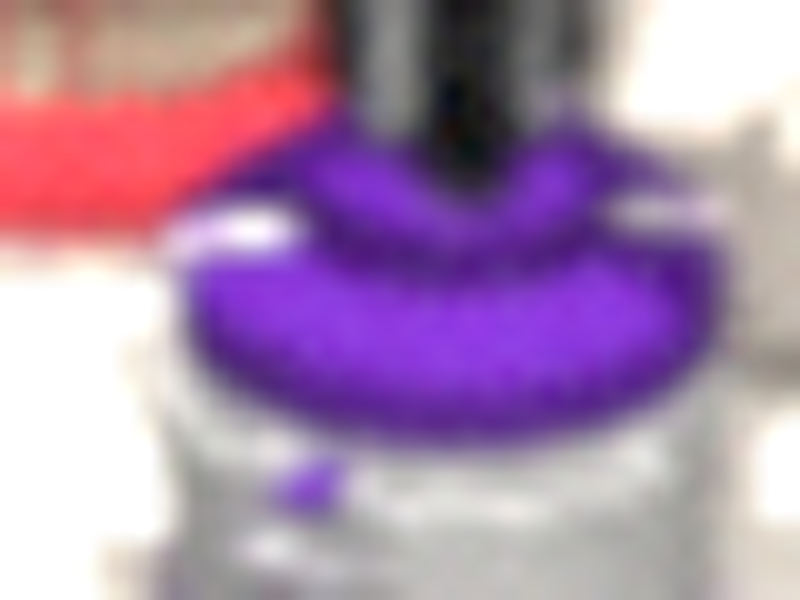

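Call:
{"name": "arm_command", "arguments": {"steps": [[0.005,[0,0,0.0015],0],[0.005,[0,0,0.001],0],[0.005,[0,0,0],0],[0.005,[0,0,0],0]]}}

```text
time_s: 13.45
tool_pos: [491.1, -348.7, 106.7]
tool_rot: [0.0, 0.811, -0.586, -0.0]
wrist_force: [0.1, -0.4, -0.3]
finger_gap: 0.148
```

Run:
```python
import h
from ov import *
from go import go
go(491,-348,101)
s=camera("side");t=camera("top");h.GAIN=1.2
crop(s,293,130,26,30,20,"pics/a.png")
h.GAIN=2;crop(t,368,184,28,30,20,"pics/b.png")
cv2.imwrite("pics/z7.png",cv2.resize(np.hstack([cv2.imread("pics/a.png"),cv2.imread("pics/b.png")]),(800,444)))
```

```text
t 13.4 pos [ 491.1 -348.7  106.7] yaw -71.70 tilt [-1.e-04  1.e-04 -1.e+00] F [ 0.1 -0.4 -0.3] M [-0.01 -0.03  0.07] gap 12.7 j [-0.67  0.11  1.43 -0.    1.6   2.15]
 shift mm [-0.7 -0.1  5.7] turn None
```

View pics/z7.png

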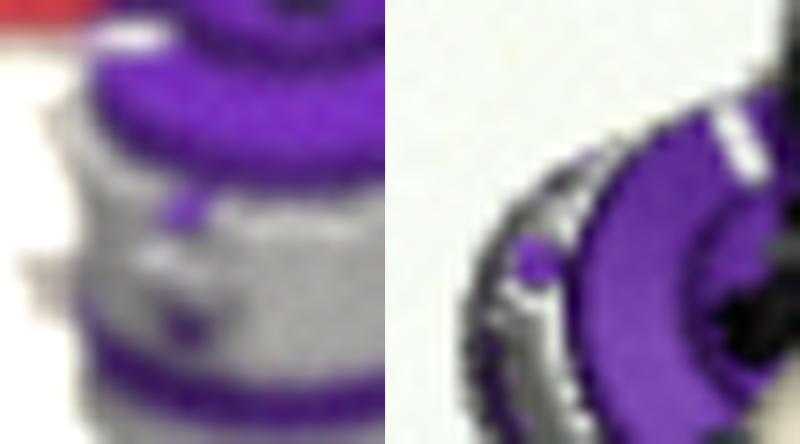

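Run:
```python
from h import *
np.set_printoptions(precision=1,suppress=True)
t=camera("top");s=camera("side")
p,e=tri(t,(377.6,201.2),s,(305.0,143.7));print("tab tri",p,e)
w=p[:2]-(490.9,-348.3);print(np.hypot(*w),np.degrees(np.arctan2(w[1],w[0]))-90)
```

```text
tab tri [ 501.8 -303.2   74.1] [np.float64(0.6322982891568986), np.float64(0.6322982891568233)]
46.35070042915689 -13.600501820404503
```

Call:
{"name": "arm_command", "arguments": {"steps": [[0.005,[0,0,0.001],0],[0.005,[0,0,0.001],0],[0.005,[0,0,0],0],[0.005,[0,0,0],0]]}}

```text
time_s: 14.05
tool_pos: [491.0, -348.7, 104.7]
tool_rot: [0.0, 0.811, -0.586, -0.0]
wrist_force: [-0.2, 0.8, -0.7]
finger_gap: 0.152
```

Call:
{"name": "arm_command", "arguments": {"steps": [[0.005,[0,0,0.001],0],[0.005,[0,0,0.0005],0],[0.005,[0,0,0],0]]}}

```text
time_s: 14.35
tool_pos: [491.2, -348.8, 104.5]
tool_rot: [0.0, 0.811, -0.586, 0.0]
wrist_force: [-2.0, 2.1, 3.8]
finger_gap: 0.153
```

Run:
```python
import h
from ov import *
from go import go
go(491,-348,101)
s=camera("side");t=camera("top");h.GAIN=1.2
crop(s,293,130,26,30,20,"pics/a.png")
h.GAIN=2;crop(t,368,184,28,30,20,"pics/b.png")
cv2.imwrite("pics/z8.png",cv2.resize(np.hstack([cv2.imread("pics/a.png"),cv2.imread("pics/b.png")]),(800,444)))
```

```text
t 14.3 pos [ 491.2 -348.8  104.5] yaw -71.69 tilt [ 7.e-04 -6.e-04 -1.e+00] F [-2.   2.1  3.8] M [ 0.27  0.4  -0.01] gap 13.1 j [-0.67  0.11  1.44 -0.    1.6   2.15]
 shift mm [-0.8 -0.1  3.5] turn None
```

View pics/z8.png

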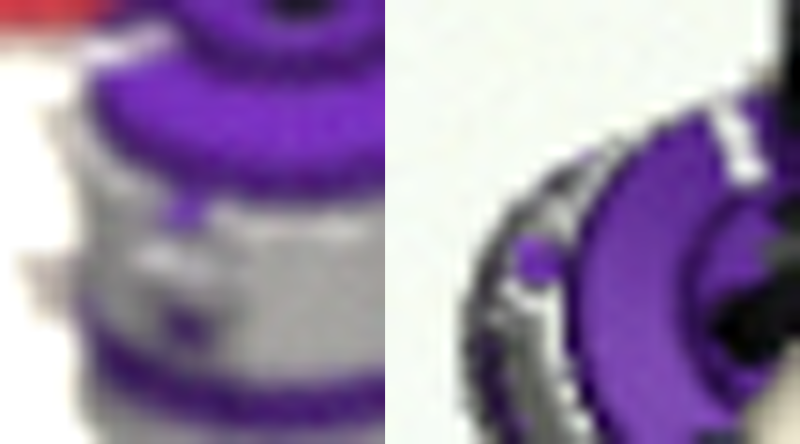

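Call:
{"name": "arm_command", "arguments": {"steps": [[0.005,[-0.0005,0.0002,-0.0005],0],[0.005,[-0.0005,0.0002,0],0],[0.005,[0,0,0],0]]}}

```text
time_s: 14.75
tool_pos: [490.9, -348.5, 104.6]
tool_rot: [0.0, 0.811, -0.586, 0.001]
wrist_force: [1.7, -1.4, 3.8]
finger_gap: 0.153
```

Run:
```python
from go import go
go(491,-348,101)
```

```text
t 14.8 pos [ 490.9 -348.5  104.6] yaw -71.70 tilt [ 0.0018 -0.0017 -1.    ] F [ 1.7 -1.4  3.8] M [-0.29 -0.22 -0.01] gap 13.0 j [-0.67  0.11  1.44 -0.    1.59  2.15]
 shift mm [-0.4 -0.2  3.6] turn None
```

Call:
{"name": "arm_command", "arguments": {"steps": [[0.005,[0,0,-0.0015],0],[0.005,[-0.0005,0.0002,0],0],[0.005,[-0.0005,0.0002,0.0005],0],[0.005,[0,0,0.001],0],[0.005,[0,0,0],0]]}}

```text
time_s: 15.25
tool_pos: [489.7, -347.2, 104.6]
tool_rot: [0.0, 0.811, -0.586, 0.0]
wrist_force: [-0.5, -0.5, 4.7]
finger_gap: 0.154
```

Run:
```python
import h
from ov import *
from go import go
go(491,-348,101)
s=camera("side");t=camera("top");h.GAIN=1
crop(s,286,112,52,54,14,"pics/z9.png")
```

```text
t 15.2 pos [ 489.7 -347.2  104.6] yaw -71.70 tilt [ 5.e-04 -5.e-04 -1.e+00] F [-0.5 -0.5  4.7] M [0.03 0.13 0.02] gap 13.2 j [-0.67  0.1   1.44 -0.    1.6   2.15]
 shift mm [ 1.2 -0.9  3.6] turn None
```

View pics/z9.png

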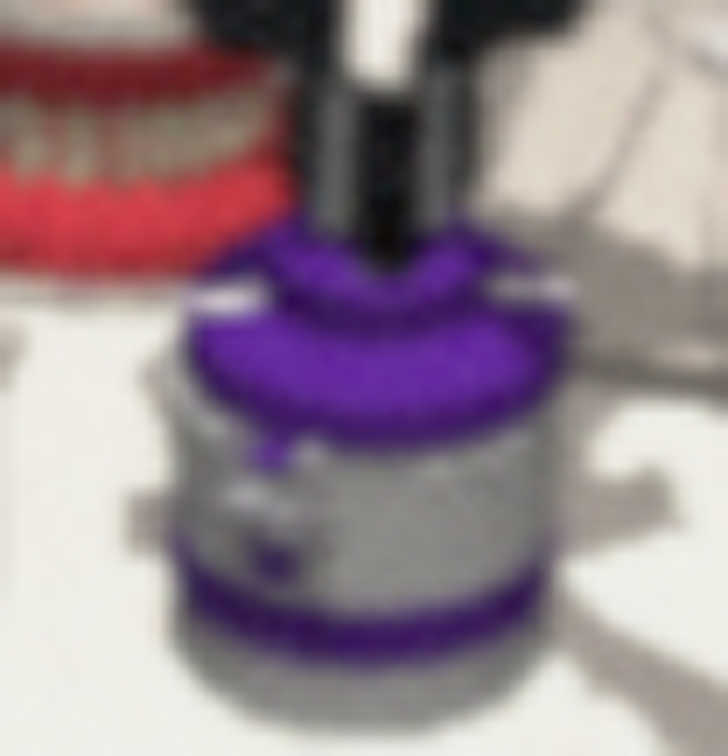

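Run:
```python
import h
from ov import *
np.set_printoptions(precision=1,suppress=True)
s=camera("side");t=camera("top")
L=np.radians(-13.5);u=np.array([-np.sin(L),np.cos(L)])
for C in((490.5,-347.5),(490.5,-345)):
  for z in(70,72,74):print(C,z,proj(s,np.r_[np.array(C)+46.3*u,z]),proj(t,np.r_[np.array(C)+46.3*u,z]))
ps=lambda z:[circ((490,-347.5),41.5,z+4),circ((491,-348),42,68),circ((491,-348),42,0)]
h.GAIN=1.2
a=[draw(s,(286,112),ps(z),"pics/a.png",w=54,f=14) for z in(68,72)]
cv2.imwrite("pics/z10.png",cv2.resize(np.hstack(a),(800,400)))
h.GAIN=2
crop(t,366,178,54,50,14,"pics/z10t.png")
```

```text
(490.5, -347.5) 70 [[305.3 145.1]] [[376.9 201.3]]
(490.5, -347.5) 72 [[305.3 144.5]] [[377.1 201.2]]
(490.5, -347.5) 74 [[305.3 143.9]] [[377.3 201.2]]
(490.5, -345) 70 [[305.1 145.5]] [[376.  201.3]]
(490.5, -345) 72 [[305.1 144.9]] [[376.2 201.3]]
(490.5, -345) 74 [[305.1 144.4]] [[376.4 201.2]]
```

View pics/z10.png

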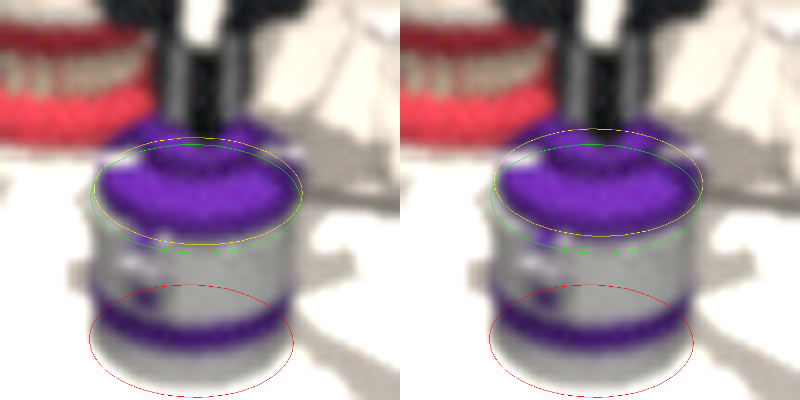

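View pics/z10t.png

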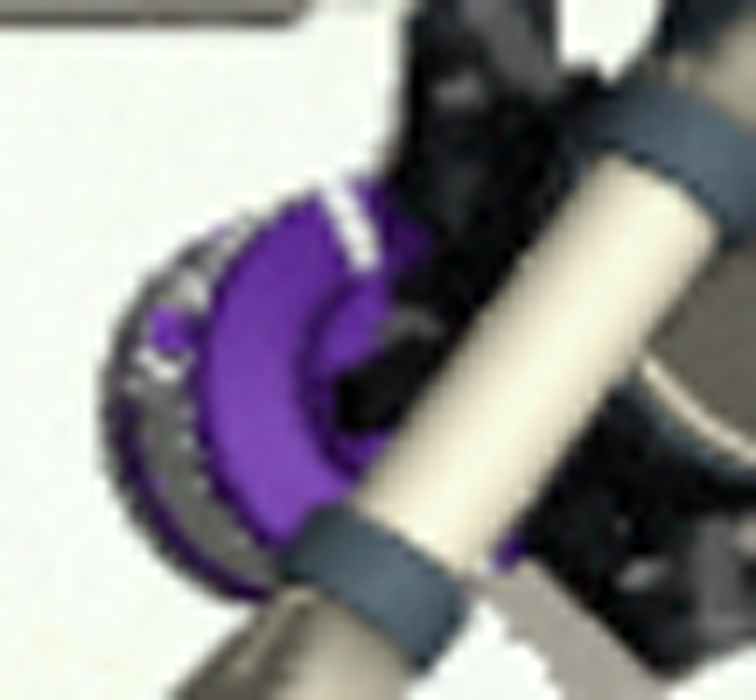

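Run:
```python
import h
from ov import *
np.set_printoptions(precision=1,suppress=True)
t=camera("top")
a=atz(t,(377.8,201.1),71);b=atz(t,(401.96,216.8),71);d=a-b
print(a,b,(a+b)/2,np.hypot(*d[:2]),np.degrees(np.arctan2(d[1],d[0]))-90)
h.GAIN=2.5
ps=[circ((491,-348),42,0),circ((491,-348),42,22),circ((490,-347.5),41.5,74)]
draw(t,(366,178),ps,"pics/z11.png",w=54,f=14)
```

```text
[ 501.8 -304.7   71. ] [ 457.3 -370.4   71. ] [ 479.6 -337.6   71. ] 79.28988792199645 -34.093990018101984
```

View pics/z11.png

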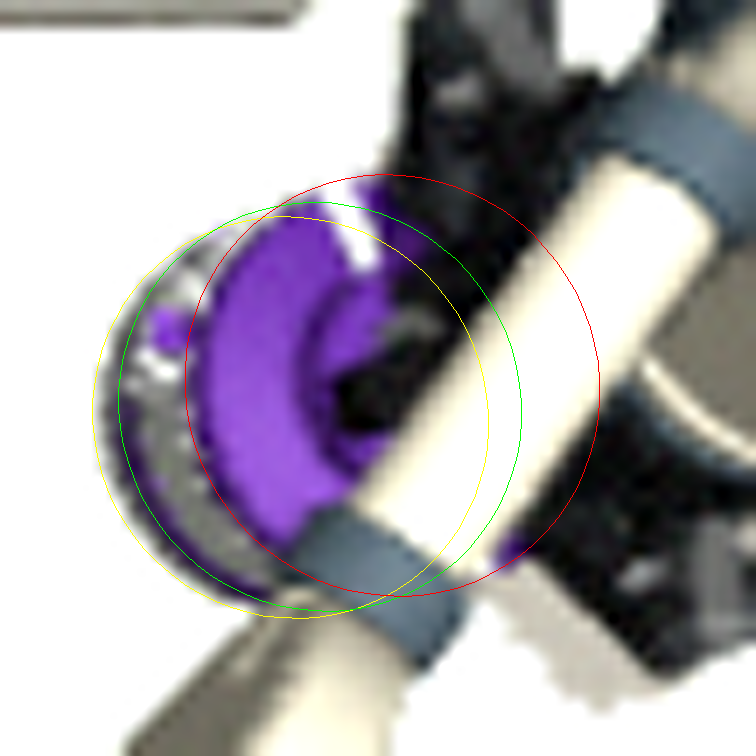

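Run:
```python
from ov import *
from scipy.optimize import least_squares
np.set_printoptions(precision=2,suppress=True)
t=camera("top");s=camera("side");print(sense()["tool_pos"])
def prof(c,ctr,r,z,angs,f):
    out=[]
    im=cv2.GaussianBlur(c["image"].astype(np.float32),(0,0),0.6)
    m=f(im)
    for a in angs:
        d=np.array([np.cos(a),np.sin(a),0]);rr=np.linspace(r-9,r+9,73)
        P=proj(c,np.array([*ctr,z])+rr[:,None]*d).astype(np.float32)
        v=cv2.remap(m,P[None,:,0],P[None,:,1],cv2.INTER_LINEAR)[0]
        out.append((rr,v))
    return out
f=lambda im:(im[:,:,2]-im[:,:,1])/(im.sum(2)+30)*100
print("TOP cover edge z=73 centre guess (490.3,-347.8)")
for a in range(0,360,15):
    rr,v=prof(t,(490.3,-347.8),41.5,73,[np.radians(a)],f)[0]
    h=(v[:24].max()+0)/2; i=np.where(v>h)[0]; print(a,"edge r %.1f"%rr[i[-1]],"in %.1f out %.1f"%(v[:30].mean(),v[-15:].mean()))
print("SIDE")
for a in range(0,200,15):
    rr,v=prof(s,(490.3,-347.8),41.5,73,[np.radians(a)],f)[0]
    h=(v[:24].max()+0)/2; i=np.where(v>h)[0]; print(a,"edge r %.1f"%rr[i[-1]],"in %.1f out %.1f"%(v[:30].mean(),v[-15:].mean()))
```

```text
[ 489.77 -347.15  104.56]
TOP cover edge z=73 centre guess (490.3,-347.8)
0 edge r 39.2 in 22.1 out -1.2
15 edge r 38.8 in 2.4 out -0.9
30 edge r 39.0 in 24.5 out -1.3
45 edge r 38.5 in 23.6 out -1.0
60 edge r 39.2 in 23.8 out 0.1
75 edge r 49.0 in 26.3 out 15.3
90 edge r 40.8 in 24.6 out -0.2
105 edge r 40.8 in 24.0 out 0.7
120 edge r 41.8 in 25.4 out 1.8
135 edge r 41.5 in 24.5 out 3.6
150 edge r 40.2 in 5.1 out -2.1
165 edge r 43.0 in 2.9 out -3.1
180 edge r 49.5 in 2.5 out 1.8
195 edge r 50.5 in -2.6 out 0.1
210 edge r 43.8 in 0.1 out -2.0
225 edge r 48.5 in -1.6 out -0.1
240 edge r 50.5 in -2.3 out 0.3
255 edge r 50.5 in -3.2 out 0.8Traceback (most recent call last):
  File "<stdin>", line 19, in <module>
IndexError: index -1 is out of bounds for axis 0 with size 0
```

Call:
{"name": "arm_command", "arguments": {"steps": [[0.005,[0,0,-0.002],0],[0.005,[0.0003,-0.0009,0],0],[0.005,[0.0003,-0.001,0.0005],0],[0.005,[0,0,0.0015],0],[0.005,[0,0,0],0]]}}

```text
time_s: 16.1
tool_pos: [491.6, -347.0, 104.6]
tool_rot: [0.0, 0.811, -0.586, -0.0]
wrist_force: [-2.4, 1.0, 5.8]
finger_gap: 0.15
```

Run:
```python
from go import *
go(491,-348,101)
s=camera("side")
im=s["image"].astype(float);pur=im[:,:,2]-im[:,:,1]
for v in(134,136,138,140,154,156,158):
    r=pur[v,285:340];m=np.percentile(r,80);i=np.where(r>m/2)[0];a,b=i[0],i[-1]
    x=lambda a,b:a+(m/2-r[a])/(r[b]-r[a])*(b-a)
    A,B=285+x(a-1,a),285+x(b+1,b);print(v,round(A,1),round(B,1),round((A+B)/2,2))
```

```text
t 16.1 pos [ 491.6 -347.   104.6] yaw -71.70 tilt [-2.e-04 -1.e-04 -1.e+00] F [-2.4  1.   5.8] M [ 0.16  0.51 -0.04] gap 12.8 j [-0.67  0.11  1.44 -0.    1.6   2.15]
 shift mm [0.8 0.8 3.6] turn None
134 299.8 324.8 312.32
136 298.7 324.2 311.45
138 299.8 323.9 311.82
140 301.2 322.8 312.03
154 298.5 324.6 311.53
156 300.4 322.9 311.63
158 303.5 319.9 311.69
```

Call:
{"name": "arm_command", "arguments": {"steps": [[0.005,[0,0,0.0008],0],[0.005,[0,0,0.0007],0],[0.005,[0,0,0],0]]}}

```text
time_s: 16.45
tool_pos: [491.6, -347.0, 104.5]
tool_rot: [0.0, 0.811, -0.586, 0.0]
wrist_force: [-5.1, 3.2, 11.5]
finger_gap: 0.15
```

Run:
```python
import h
from go import *
go(491,-348,101)
s=camera("side");t=camera("top")
a=cv2.imread("pics/side0.png")[:,:,::-1]
np.set_printoptions(precision=0,suppress=True,linewidth=200)
g0=a.astype(float);g1=s["image"].astype(float)
for v in range(136,150): print(v, "side0 g",g0[v,308:318].mean(0),"now",g1[v,308:318].mean(0))
h.GAIN=1.2;crop(s,286,112,52,54,14,"pics/z12.png")
```

```text
t 16.4 pos [ 491.6 -347.   104.5] yaw -71.70 tilt [ 7.e-04 -7.e-04 -1.e+00] F [-5.1  3.2 11.5] M [ 0.46  0.96 -0.07] gap 12.8 j [-0.67  0.11  1.44 -0.    1.6   2.15]
 shift mm [0.7 0.9 3.5] turn None
136 side0 g [136. 135. 132.] now [ 90.  38. 141.]
137 side0 g [135. 134. 132.] now [101.  42. 159.]
138 side0 g [137. 135. 133.] now [102.  42. 161.]
139 side0 g [142. 140. 135.] now [101.  42. 159.]
140 side0 g [166. 162. 150.] now [ 92.  38. 146.]
141 side0 g [199. 198. 178.] now [ 77.  31. 122.]
142 side0 g [209. 208. 187.] now [ 67.  31. 102.]
143 side0 g [208. 205. 186.] now [ 76.  54. 102.]
144 side0 g [200. 196. 181.] now [108.  99. 116.]
145 side0 g [178. 175. 169.] now [130. 128. 130.]
146 side0 g [141. 140. 138.] now [131. 129. 128.]
147 side0 g [131. 130. 128.] now [133. 132. 130.]
148 side0 g [133. 131. 129.] now [137. 136. 133.]
149 side0 g [131. 129. 128.] now [135. 134. 132.]
```

View pics/z12.png

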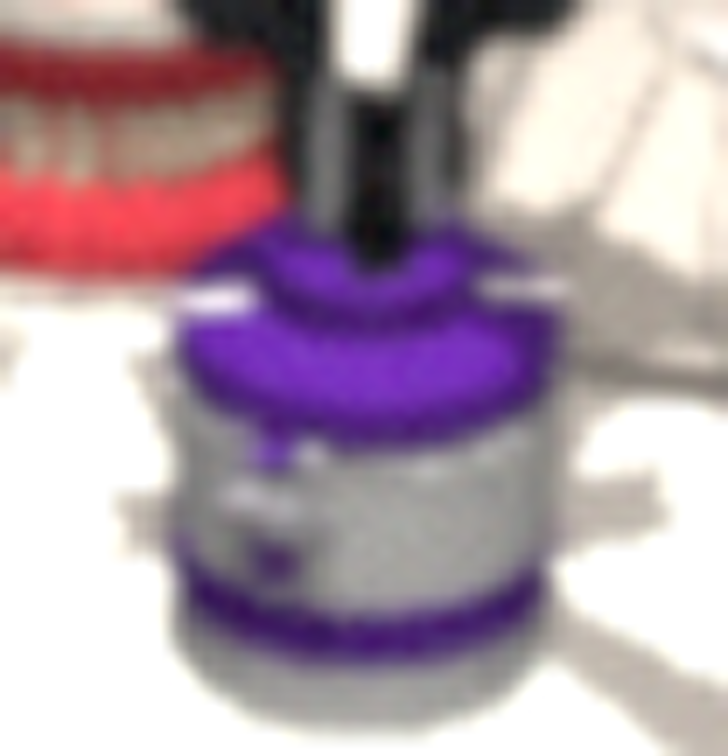

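Run:
```python
from h import *
s=camera("side")
a=proj(s,[[453.5,162,12],[453.5,162,16]]);print(a, (a[0]-a[1])/4)
I=[cv2.imread(f"pics/p{k}.png").astype(float) for k in(2,3)]
for col in(300,330,360):
    for im in I:
        p=im[:,col-12:col+12].mean(1);pu=p[:,0]-p[:,1]
        lo=[i for i in range(440,600) if pu[i]>40];print(col,max(lo)/8)
    # handle/hub
h=[im[300:420:6,330:340].mean(1).mean(1).round() for im in I]
for k in I: print((k[480:580:8,320:340].mean(1)).round().tolist())
```

```text
[[281.12609459 281.04810933]
 [281.09985024 279.83609246]] [0.00656109 0.30300422]
300 74.875
300 74.875
330 74.875
330 74.875
360 74.875
360 74.875
[[164.0, 45.0, 105.0], [163.0, 44.0, 104.0], [156.0, 40.0, 98.0], [138.0, 34.0, 86.0], [119.0, 28.0, 73.0], [106.0, 34.0, 68.0], [109.0, 66.0, 86.0], [123.0, 105.0, 116.0], [141.0, 142.0, 148.0], [177.0, 184.0, 187.0], [216.0, 219.0, 221.0], [231.0, 233.0, 233.0], [225.0, 212.0, 204.0]]
[[162.0, 44.0, 102.0], [158.0, 42.0, 99.0], [145.0, 37.0, 90.0], [126.0, 33.0, 80.0], [110.0, 33.0, 72.0], [117.0, 68.0, 92.0], [149.0, 130.0, 139.0], [167.0, 164.0, 168.0], [160.0, 164.0, 169.0], [177.0, 183.0, 187.0], [215.0, 218.0, 220.0], [230.0, 232.0, 232.0], [224.0, 210.0, 203.0]]
```

Run:
```python
from ov import *
s=camera("side");a=cv2.imread("pics/side0.png").astype(float)
b=s["image"][:,:,::-1].astype(float)
def c(im):
    x=np.clip((im[134:158,293:316]-20)*1.25,0,255).astype(np.uint8);return cv2.resize(x,None,fx=17,fy=17,interpolation=cv2.INTER_CUBIC)
A,B=c(a),c(b)
m=np.radians(-14.5)
for im in(A,B):
  for k in(-8.5,8.5):
    q=np.array([491,-349.5])+46*np.array([-np.sin(m),np.cos(m)])+k*np.array([np.cos(m),np.sin(m)])
    p=(proj(s,[np.r_[q,60],np.r_[q,76]])-(293,134)+.5)*17-.5
    cv2.line(im,tuple(p[0].astype(int).tolist()),tuple(p[1].astype(int).tolist()),(0,255,0),1)
cv2.imwrite("pics/z13.png",np.hstack([A,B]))
```

```text
(no output)
```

View pics/z13.png

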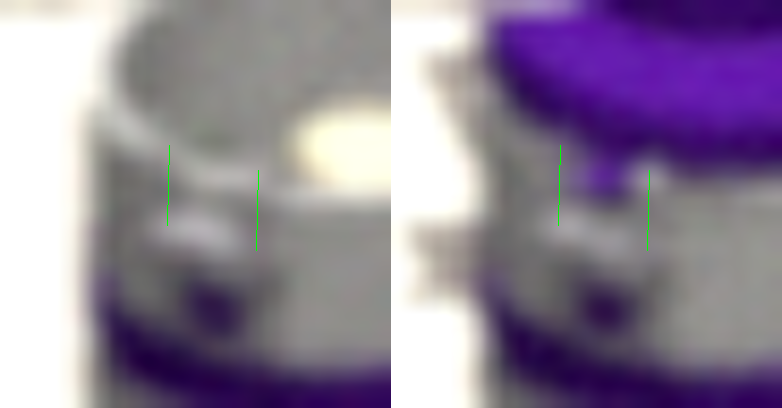

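Call:
{"name": "arm_command", "arguments": {"steps": [[0.005,[0,0,-0.0025],0],[0.005,[-0.0007,-0.0006,0],0],[0.005,[-0.0007,-0.0006,0],0],[0.005,[-0.0005,-0.0005,0.0005],0],[0.005,[0,0,0.001],0],[0.005,[0,0,0],0]]}}

```text
time_s: 17.25
tool_pos: [492.6, -345.4, 104.5]
tool_rot: [0.001, 0.81, -0.586, 0.001]
wrist_force: [-2.5, -2.7, 6.5]
finger_gap: 0.147
```

Run:
```python
from go import *
go(491,-348,101)
```

```text
t 17.2 pos [ 492.6 -345.4  104.5] yaw -71.72 tilt [ 4.0e-04 -1.7e-03 -1.0e+00] F [-2.5 -2.7  6.5] M [-0.36  0.61  0.03] gap 12.6 j [-0.67  0.11  1.44 -0.    1.6   2.16]
 shift mm [2.  2.3 3.5] turn None
```

Call:
{"name": "arm_command", "arguments": {"steps": [[0.005,[0,0,-0.001],0],[0.005,[0.0005,0.001,0.001],0],[0.005,[0,0,0.001],0],[0.005,[0,0,0.001],0],[0.005,[0,0,0.001],0],[0.005,[0,0,0],0]]}}

```text
time_s: 17.85
tool_pos: [492.7, -345.4, 104.5]
tool_rot: [-0.0, 0.811, -0.585, 0.002]
wrist_force: [-5.9, 3.7, 18.3]
finger_gap: 0.146
```

Run:
```python
from go import *
import h
go(491,-348,101)
s=camera("side");h.GAIN=1.2;crop(s,286,112,52,54,14,"pics/z14.png")
```

```text
t 17.9 pos [ 492.7 -345.4  104.5] yaw -71.67 tilt [ 0.0032 -0.0016 -1.    ] F [-5.9  3.7 18.3] M [0.68 1.12 0.02] gap 12.5 j [-0.67  0.1   1.44  0.    1.59  2.15]
 shift mm [2.  2.4 3.5] turn None
```

View pics/z14.png

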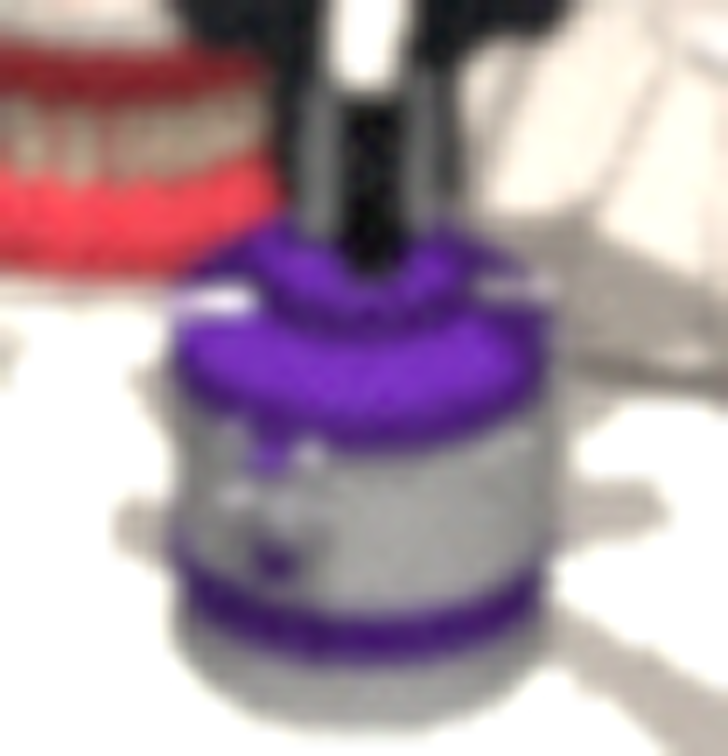

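Call:
{"name": "arm_command", "arguments": {"steps": [[0.005,[0,0,-0.001],0],[0.005,[0,0,-0.0008],0],[0.005,[0,0,0],-3],[0.005,[0,0,0],-6],[0.005,[0,0,0],-6],[0.005,[0,0,0],0]]}}

```text
time_s: 18.5
tool_pos: [493.1, -345.7, 104.5]
tool_rot: [-0.0, 0.881, -0.473, 0.002]
wrist_force: [-0.7, -0.2, 10.3]
finger_gap: 0.145
```

Run:
```python
from go import *
import h
go(491,-348,101)
s=camera("side");h.GAIN=1.2;crop(s,286,112,52,54,14,"pics/z15.png")
```

```text
t 18.5 pos [ 493.1 -345.7  104.5] yaw -56.50 tilt [ 0.0036 -0.0016 -1.    ] F [-0.7 -0.2 10.3] M [-0.08  0.22  0.2 ] gap 12.4 j [-0.67  0.11  1.44  0.    1.59  1.89]
 shift mm [0.8 3.  3.5] turn None
```

View pics/z15.png

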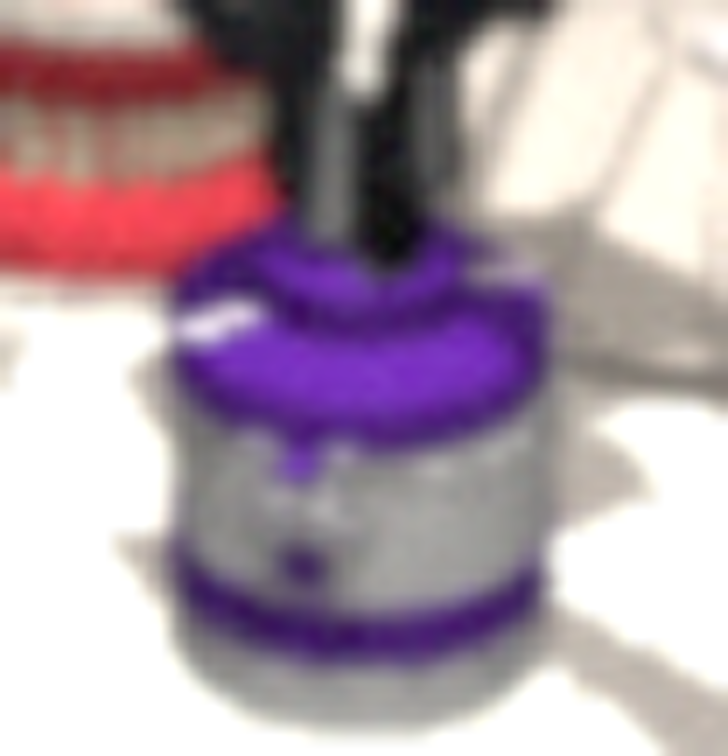

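Call:
{"name": "arm_command", "arguments": {"steps": [[0.005,[0,0,-0.0011],0],[0.005,[0,0,0],-3],[0.005,[0,0,0],-6],[0.005,[0,0,0],-6],[0.005,[0,0,0],0]]}}

```text
time_s: 19.05
tool_pos: [492.9, -345.5, 104.5]
tool_rot: [-0.0, 0.935, -0.354, 0.001]
wrist_force: [0.3, -1.2, 7.1]
finger_gap: 0.149
```

Run:
```python
from go import *
import h
go(491,-348,101)
s=camera("side");h.GAIN=1.2;crop(s,286,112,52,54,14,"pics/z16.png")
```

```text
t 19.1 pos [ 492.9 -345.5  104.5] yaw -41.50 tilt [ 2.6e-03 -9.0e-04 -1.0e+00] F [ 0.3 -1.2  7.1] M [-0.1   0.08  0.11] gap 12.7 j [-0.67  0.11  1.44  0.    1.59  1.63]
 shift mm [0.2 3.1 3.5] turn None
```

View pics/z16.png

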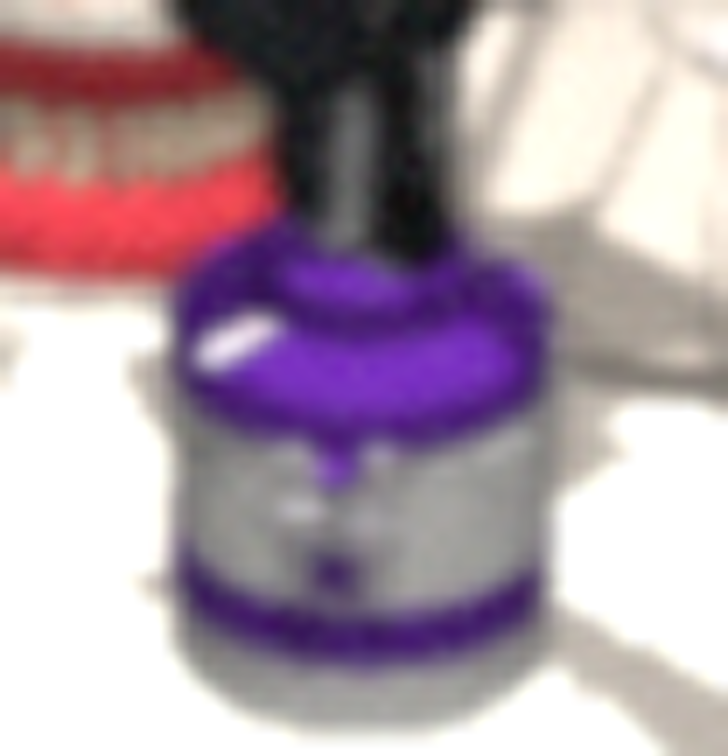

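Call:
{"name": "arm_command", "arguments": {"steps": [[0.005,[0,0,-0.0008],0],[0.005,[0,0,-0.0004],0],[0.005,[0,0,0],0]]}}

```text
time_s: 19.4
tool_pos: [492.5, -345.4, 104.5]
tool_rot: [-0.0, 0.935, -0.356, 0.001]
wrist_force: [3.5, -1.7, 3.7]
finger_gap: 0.151
```

Call:
{"name": "arm_command", "arguments": {"steps": [[0.005,[0,0,0],-3],[0.005,[0,0,0],-6],[0.005,[0,0,0],-6],[0.005,[0,0,0],0]]}}

```text
time_s: 19.8
tool_pos: [491.9, -345.3, 104.6]
tool_rot: [-0.0, 0.973, -0.23, -0.0]
wrist_force: [0.5, -0.4, 5.2]
finger_gap: 0.149
```

Run:
```python
from go import *
import h
go(491,-348,101)
s=camera("side");h.GAIN=1.2;crop(s,286,112,52,54,14,"pics/z17.png")
```

```text
t 19.8 pos [ 491.9 -345.3  104.6] yaw -26.63 tilt [-1.e-04  4.e-04 -1.e+00] F [ 0.5 -0.4  5.2] M [-0.09  0.04  0.17] gap 12.7 j [-0.67  0.11  1.44  0.    1.6   1.37]
 shift mm [0.4 2.9 3.6] turn None
```

View pics/z17.png

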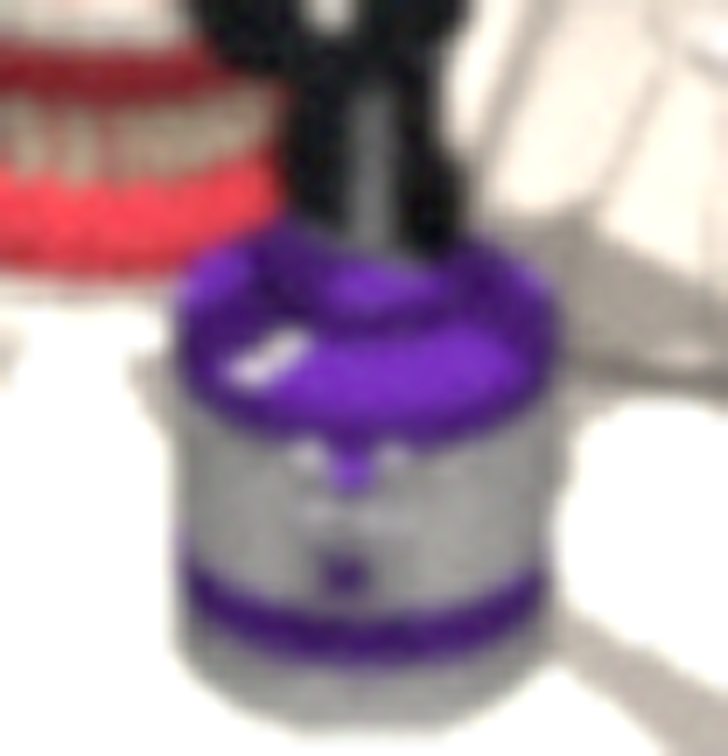

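```bash
cat > ang.py <<'E'
from h import *
import sys
np.set_printoptions(precision=1,suppress=True)
c=camera("side");S=sense();tx,ty=S["tool_pos"][:2]
for n,(x,y),z in(("tab",(float(sys.argv[1]),float(sys.argv[2])),70.5),("mark",(float(sys.argv[3]),float(sys.argv[4])),47)):
    q=(286+(x+.5)/14-.5,112+(y+.5)/14-.5)
    for C in((tx,ty),(tx,ty-2)):
        w=atz(c,q,z)[:2]-C;print(n,w+C,np.hypot(*w),np.degrees(np.arctan2(w[1],w[0]))-90)
E
python3 ang.py 349 468 345 572
```

```text
tab [ 486.8 -305.8] 39.77316128949129 7.363091675766711
tab [ 486.8 -305.8] 41.757455788566716 7.011399379108639
mark [ 486.4 -302.8] 42.78097902556374 7.34894881653716
mark [ 486.4 -302.8] 44.76528107482007 7.021514031765264
```

Call:
{"name": "arm_command", "arguments": {"steps": [[0.005,[0,0,-0.0005],0],[0.005,[0,0,0],-4],[0.005,[0,0,0],-7],[0.005,[0,0,0],-7],[0.005,[0,0,0],-7],[0.005,[0,0,0],0]]}}

```text
time_s: 20.5
tool_pos: [491.7, -345.3, 104.5]
tool_rot: [-0.0, 1.0, -0.015, -0.0]
wrist_force: [0.2, 0.3, 3.6]
finger_gap: 0.149
```

Run:
```python
from go import *
import h
go(491,-348,101)
s=camera("side");h.GAIN=1.2;crop(s,286,112,52,54,14,"pics/z18.png")
```

```text
t 20.5 pos [ 491.7 -345.3  104.5] yaw -1.73 tilt [-6.e-04  7.e-04 -1.e+00] F [0.2 0.3 3.6] M [-0.06 -0.03  0.07] gap 12.7 j [-0.67  0.11  1.44  0.    1.6   0.93]
 shift mm [-0.7  2.8  3.5] turn None
```

View pics/z18.png

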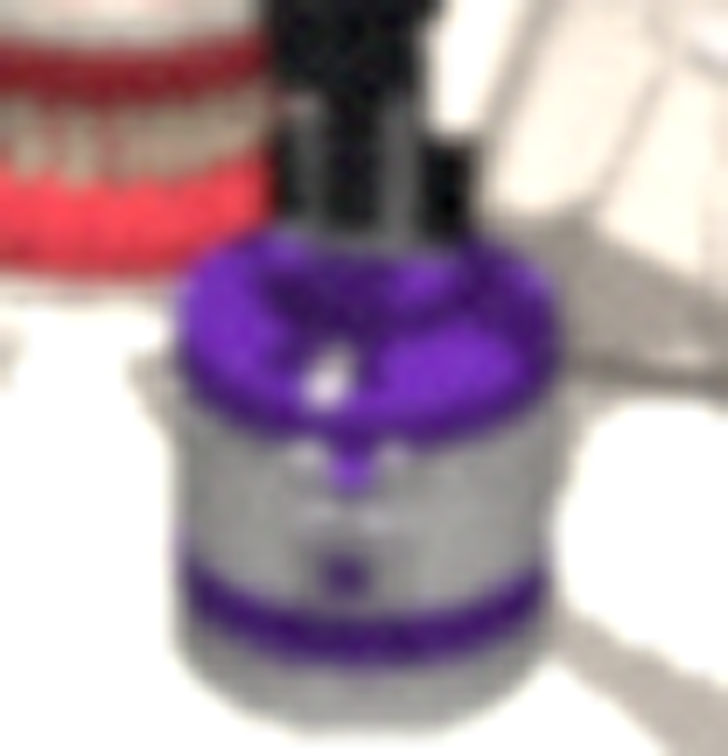

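Call:
{"name": "arm_command", "arguments": {"steps": [[0.005,[0,0,0],-4],[0.005,[0,0,0],-4],[0.005,[0,0,0],0],[0.005,[0,0,0],0]]}}

```text
time_s: 20.95
tool_pos: [491.8, -345.3, 104.6]
tool_rot: [-0.0, 0.999, 0.053, -0.0]
wrist_force: [-0.3, 1.2, 2.2]
finger_gap: 0.145
```

Run:
```python
from go import *
import h
go(491,-348,101)
s=camera("side");h.GAIN=1.2;crop(s,286,112,52,54,14,"pics/z19.png")
```

```text
t 20.9 pos [ 491.8 -345.3  104.6] yaw 6.08 tilt [-5.e-04  5.e-04 -1.e+00] F [-0.3  1.2  2.2] M [-0.06 -0.   -0.01] gap 12.4 j [-0.67  0.11  1.44  0.    1.6   0.8 ]
 shift mm [-1.1  2.6  3.6] turn None
```

View pics/z19.png

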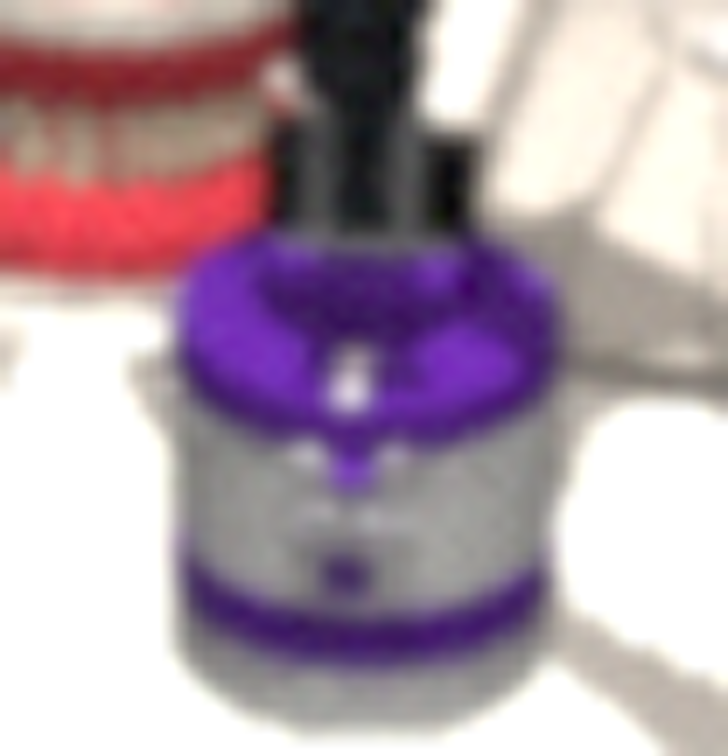

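The rib at (350,385) now points at the tab at (350,468), which sits between the two pin tips. Next I lift 12 mm and look before clearing the catch.

Call:
{"name": "arm_command", "arguments": {"steps": [[0.005,[0,0,-0.002],0],[0.005,[0,0,-0.003],0],[0.005,[0,0,-0.004],0],[0.005,[0,0,-0.003],0],[0.005,[0,0,0],0],[0.005,[0,0,0],0]]}}

```text
time_s: 21.6
tool_pos: [492.0, -345.5, 117.0]
tool_rot: [0.0, 0.998, 0.055, 0.0]
wrist_force: [-0.2, 0.6, -0.7]
finger_gap: 0.152
```

Run:
```python
from go import *
import h
go(491,-348,101)
s=camera("side");h.GAIN=1.2;crop(s,286,107,52,54,14,"pics/z20.png")
```

```text
t 21.6 pos [ 492.  -345.5  117. ] yaw 6.29 tilt [ 2.e-04 -1.e-04 -1.e+00] F [-0.2  0.6 -0.7] M [ 0.01 -0.05 -0.04] gap 13.0 j [-0.67  0.1   1.42  0.    1.62  0.79]
 shift mm [-1.2  2.3 16. ] turn None
```

View pics/z20.png

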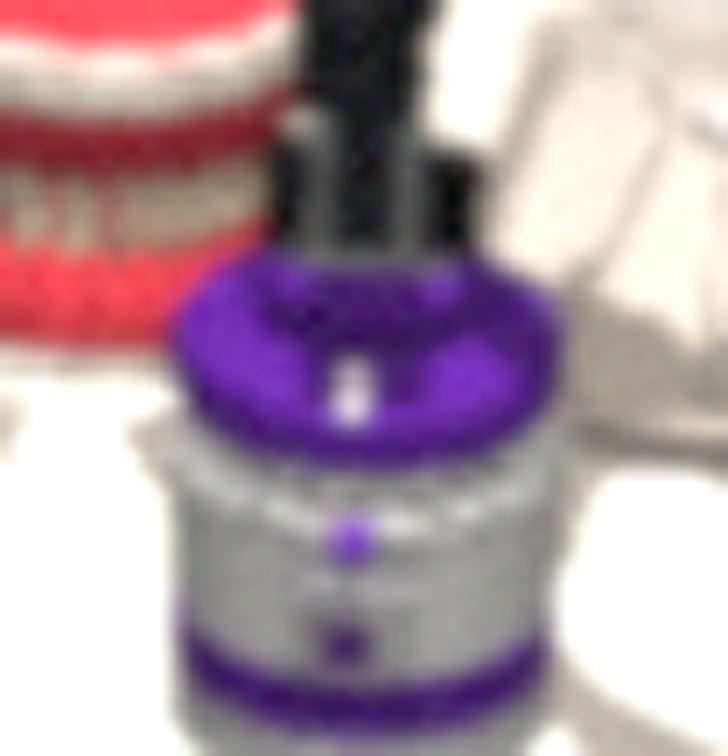

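Run:
```python
import h
from ov import *
s=camera("side");g=s["image"].astype(float).mean(2);a=cv2.imread("pics/side0.png").astype(float).mean(2)
np.set_printoptions(precision=0,suppress=True,linewidth=200)
for v in range(136,172): print(v,a[v,313:323:3],g[v,[300,302,304,315,317,319,321]])
h.GAIN=1.1;crop(s,292,128,40,26,20,"pics/z21.png")
```

```text
136 [134. 134. 120. 115.] [70. 62. 78. 93. 97. 85. 75.]
137 [133. 132. 122. 111.] [93. 64. 65. 84. 80. 74. 65.]
138 [138. 132. 122. 112.] [123.  81.  64.  69.  68.  65.  75.]
139 [146. 143. 123. 111.] [143. 106.  81.  69.  72.  75.  94.]
140 [180. 169. 121. 113.] [155. 131. 104.  89.  94.  99. 105.]
141 [219. 215. 137. 131.] [159. 146. 126. 115. 113. 115. 136.]
142 [226. 226. 154. 160.] [135. 154. 141. 115. 132. 144. 154.]
143 [225. 225. 171. 170.] [115. 134. 135. 143. 142. 167. 137.]
144 [219. 215. 181. 139.] [109. 120. 121. 172. 145. 144. 128.]
145 [192. 181. 146. 122.] [107. 120. 117. 141. 140. 126. 123.]
146 [144. 144. 123. 116.] [110. 119. 124. 119. 127. 128. 122.]
147 [133. 131. 126. 116.] [112. 120. 128. 123. 128. 133. 126.]
148 [132. 133. 130. 120.] [111. 121. 127. 129. 135. 135. 126.]
149 [135. 132. 128. 119.] [110. 119. 123. 141. 135. 132. 126.]
150 [135. 132. 128. 119.] [109. 119. 126. 125. 135. 131. 124.]
151 [134. 129. 128. 115.] [102. 120. 126. 122. 135. 133. 124.]
152 [132. 130. 128. 106.] [ 84. 116. 126. 124. 134. 130. 124.]
153 [132. 131. 124.  81.] [ 61.  98. 119. 1
[... 424 characters left out ...]
. 122.]
161 [130. 127. 126. 168.] [200. 140. 124. 129. 130. 126. 139.]
162 [132. 131. 145. 204.] [230. 180. 143. 136. 133. 145. 183.]
163 [142. 149. 191. 228.] [234. 220. 186. 145. 150. 182. 225.]
164 [180. 189. 226. 231.] [236. 233. 228. 185. 190. 224. 234.]
165 [226. 226. 232. 233.] [236. 235. 234. 227. 229. 236. 234.]
166 [233. 233. 233. 233.] [237. 236. 235. 233. 237. 237. 236.]
167 [232. 232. 232. 233.] [236. 234. 236. 231. 235. 236. 236.]
168 [222. 230. 231. 231.] [233. 234. 234. 222. 236. 235. 235.]
169 [210. 228. 232. 231.] [220. 218. 218. 205. 235. 235. 235.]
170 [204. 227. 232. 231.] [184. 174. 172. 196. 235. 235. 234.]
171 [197. 228. 232. 230.] [148. 145. 140. 206. 235. 235. 232.]
```

View pics/z21.png

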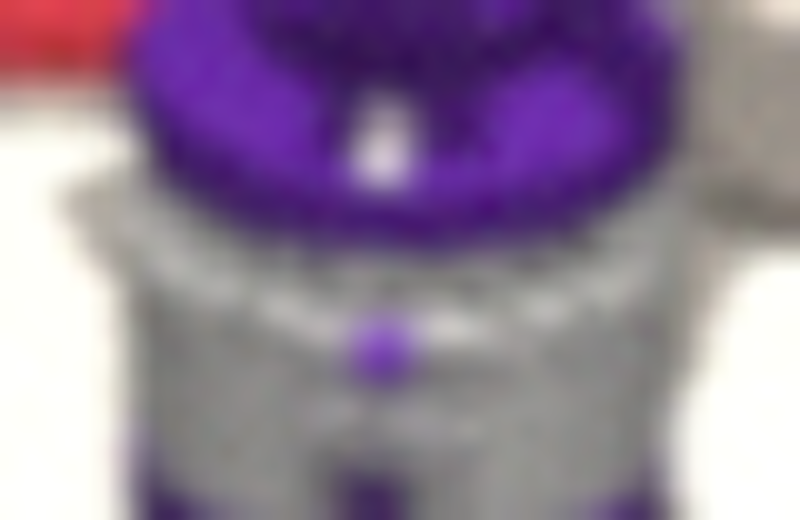

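The lid stayed put. Its disc edge sits about 3–4 mm above the old rim edge, which fits fully home with a 4 mm disc. Now I lift straight off.

Call:
{"name": "arm_command", "arguments": {"steps": [[0.005,[0,0,-0.003],0],[0.005,[0,0,-0.004],0],[0.005,[0,0,-0.004],0],[0.005,[0,0,-0.005],0],[0.005,[0,0,-0.006],0],[0.005,[0,0,-0.008],0],[0.005,[0,0,-0.01],0],[0.005,[0,0,-0.01],0],[0.005,[0,0,-0.01],0],[0.005,[0,0,-0.006],0],[0.005,[0,0,-0.003],0],[0.005,[0,0,0],0],[0.005,[0,0,0],0],[0.005,[0,0,0],0]]}}

```text
time_s: 23.1
tool_pos: [491.8, -345.3, 185.2]
tool_rot: [-0.0, 0.998, 0.055, -0.0]
wrist_force: [-0.3, -0.9, -0.2]
finger_gap: 0.149
```

Run:
```python
from go import *
import h
go(491,-348,101)
s=camera("side");t=camera("top");crop(s,270,80,80,96,8,"pics/z22.png");h.GAIN=1.8;crop(t,361,172,60,60,10,"pics/z22t.png")
```

```text
t 23.1 pos [ 491.8 -345.3  185.2] yaw 6.30 tilt [-9.e-04  7.e-04 -1.e+00] F [-0.3 -0.9 -0.2] M [-0.   -0.01 -0.01] gap 12.8 j [-0.67  0.09  1.31  0.    1.74  0.79]
 shift mm [-1.   2.6 84.2] turn None
```

View pics/z22.png

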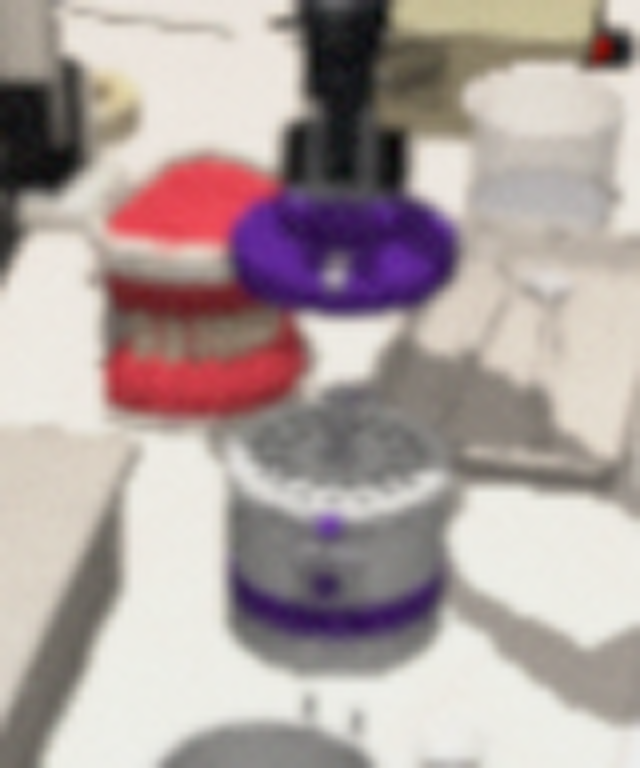

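View pics/z22t.png

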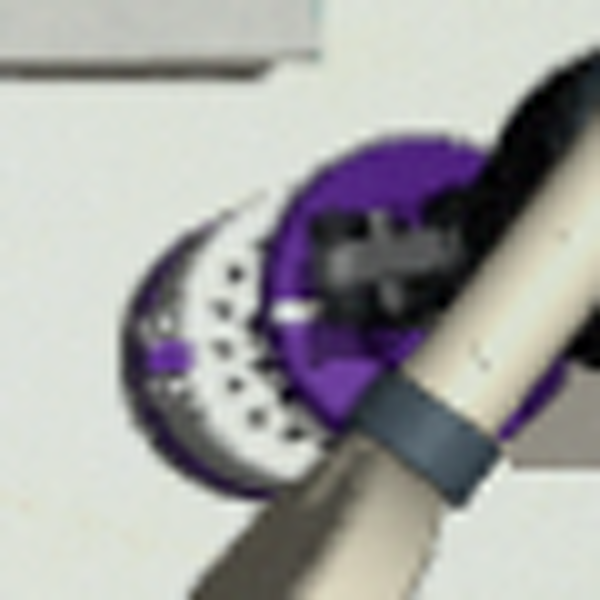

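Run:
```python
from station import order
print(order.close_job())
```

```text
the job is handed in; nothing more can be done
None
```

I put the purple lid set on the purple canister, turned the dust cover anticlockwise to undo it, and lifted the cover off alone. The job is handed in at about 23 s of the 51 s allowed, and it reported no verdict.

**Last checks:**
- **Lid:** the last pictures show the perforated lid level on the canister, with the visible tab between its guide pins. The other tab was hidden from both cameras.
- **Cover:** it is still in the gripper (finger opening about 13 mm), about 80 mm above where it sat. The wrist force is near zero.
- **Rest of the scene:** nothing was steered at the red canister, the red lid set, the tape, the dish or the carton. I did not measure them again at the end.

**Checks that disagreed or were off:**
- **Seating height:** camera heights while seating suggested the lid was 1–3 mm too high. Pressing with about 20 N did not move the stop height, which stayed at the same tool height at every sideways position I tried. After a 12 mm test lift, the disc edge stood 3–4 mm above the old rim edge, which fits a 4 mm disc fully home.
- **Canister turned:** while I was pressing too hard, the canister turned with the cover by about 20 degrees. It also moved sideways by roughly 2 mm, within the 3 cm limit. I eased the pressure and turned the cover about 78 degrees in all to free it.

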